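Load a welding shuttle and clamp it

ROBOT

A 6-joint arm with a two-finger parallel gripper is mounted at the origin on the work surface. World frame = base frame: x ahead of the robot, y to its left, z up, the work surface at z = 0. Lengths are in m, angles in rad, forces in N, time in s.
With the tool pointing down it reaches from about 0.375 to 0.925 m from the base axis. Payload 5.7 kg.
Tool frame: the origin (TCP) lies at the very end of the fingers, on their centre line; the grasp point (between the pads) lies 19 mm behind it; z points along the fingers, y is the line along which they close (so a half turn about z gives the same grasp; the last joint's range is limited). The gripper opens to 88 mm and grips with 3 to 60 N. Pads are 20 mm wide; open, the fingers measure 115 mm over their backs; the gripper's body (75 mm by 178 mm) begins 61 mm behind the grasp point.
Start: joints at [-1.229, 0.359, 1.51, -0, 1.272, -0.115], TCP at [0.265, -0.538, 0.184] pointing down, gripper open.
Joint ranges: [-2.97, 2.97], [-1.01, 2.36], [0.21, 2.38], [-0.96, 4.11], [0.2, 2.71], [-2.98, 2.98]. Speed limits (rad/s): [2.39, 2.39, 3.14, 3.14, 3.14, 3.14].

INTERFACE

Orientations are given as a unit quaternion [x, y, z, w].
In Python, from station import * gives the robot as it stands.
- The arm moves only by the tool apply_moves, never from a script. Its argument "series" is a list of rows, each a list of 3 entries, a list of its own where there are three numbers: the opening, from -1 (shut) to 1 (fully open), then the shift along the tool's x, y, z each as a share of 10 cm, from -1 to 1, then the turn, a rotation vector about the tool's x, y, z each as a share of 45 degrees, from -1 to 1. A call has exactly 8 rows; each row is the pose to reach, as a shift and turn from the pose commanded when the call began, along the tool's axes at that moment; what a row does not reach only later rows make up. A row lasts 1/8 s, in which the tool goes at most 62.5 mm and 10.7 degrees, less where a joint would pass 70% of its speed; a pose out of reach is approached as far as the arm can. A call with a number of a shift or a turn outside -1 to 1 is refused whole. A call with a gripper value outside its range is refused whole. The fingers move at their own pace and stop on an object; the grip force is fixed at half the most. Time passes only in rows, so rows that repeat a pose let the fingers close, or fill a call up. It gives the time, the measured TCP pose, the force, the opening and the grip force at its end, in the units of the state.
- get_state(): the state, without advancing time (a new reading comes with each control period).
- camera(name): name is "scene" or "top"; returns a dict with "pixels" (400x640x3 uint8, red, green, blue), "camera_matrix" (3x3 intrinsics, pixels), "k1" (the pictures are not rectified: a ray, as slopes to the right and down, at radius r is drawn at 1 + k1 r^2 times it, then the intrinsics apply), "xyz" and "attitude" of the camera in the world. Camera axes: x right, y up, looking along -z (the intrinsics and any distortion apply to the point x, -y, -z); pixel columns grow to the right and rows downward; lengths in m; the calibration is good to about 2 mm. A picture is of the moment at which its call begins. There is no depth.
- close_job(): hands the job in; it is judged then, once.
The state is a dict: "time": time; "qpos": joint angles; "qvel": joint speeds; "effort": joint torques, N m; "tcp_pos": TCP position; "orientation": TCP orientation; "contact_force": force on the tool from outside, world axes, zero at the start; "moment": the same for the moment, N m; "gripper_width": finger opening in m; "gripper_force": force on a finger pad.
Only numpy, scipy, OpenCV 4.12 (cv2) and the standard library are available. Lean on these libraries where they do the work, as an engineer would, in place of code of your own. Each camera call takes 0.05 s, during which the arm holds its last target. There are 200 camera calls.

TASK

Take the longer of the two cup-shaped plastic housings out of its sloping cradle, turn it mouth-down and lower it over the steel post of the shuttle carriage, keeping hold of it until its rim stands on the carriage; then let go. Then slide the carriage by its black grip fully home against the end block, and only then turn the clamp knob on that block clockwise as far as it goes to lock it. Leave the shorter housing and the loose things standing and lying around where they are.

Things in the scene. Friction and masses are not known exactly. Their poses are not given: they have to be found in the camera images.
- long_housing: light grey plastic cup-shaped housing, loose, about 110 g: straight round tube 140 mm long, 56 mm outside diameter, 50 mm bore, closed at one end by a 6 mm floor. Origin: centre of the outside of the closed end; z runs along it towards the open mouth. It starts lying in a sloping cradle, mouth pointing away from the robot and 15 degrees below level
- long_housing_mouth (a point): centre of the open mouth (rim plane) of the long housing, 140 mm from the closed end; same axes as long_housing
- cradle_a: fixed steel and aluminium cradle that holds the long housing: a V trough 88 mm long, no wider than the housing, sloping down 15 degrees towards its own +x (away from the robot), with a low lip that reaches 8 mm up over the rim at its low end. The last 52 mm of the housing, at the closed end, overhang freely on the robot's side. Origin: centre of the foot
- short_housing: the same kind of housing but only 95 mm long, in an equal cradle; a bystander. Origin: centre of the outside of the closed end, z axis towards the mouth
- seat (a point): centre of the foot of the steel post, in the carriage's top face 50 mm above the table; moves with the carriage. z up along the post; the carriage slides home along this frame's -y. Post 90 mm tall: diameter 45 mm for its lower 55 mm, then a cone to 20 mm at the top. The carriage plate is 110 mm in x and reaches 45 mm from the post in -y, 115 mm in +y
- carriage_grip (a point): point to hold the carriage's black upright grip, 95 mm in +y from the post, 92 mm above the table; the grip is a plate 16 mm thick in x, 44 mm in y, standing from the carriage face (50 mm) up to 112 mm above the table. Same axes as seat
- carriage (a joint): slide of the carriage, m: grows as it moves along the seat frame's -y; 0.090 is fully home against the end block, 0 the far end of travel. Friction about 4 N
- clamp_grip (a point): point to hold the clamp knob, on its upright axis, 95 mm above the table: black bar 57 mm long along this frame's x, 14 mm thick in y, top 7 mm above and foot 23 mm below this point, on a disc of 60 mm diameter. It stands on the end block (top 58 mm above the table), 125 mm from the post when the carriage is home. The frame turns with the knob
- clamp (a joint): angle of the clamp knob, rad: grows clockwise as seen from above; about 0 to 0.15 is loose, 1.4 is the end of its turn, locked
- tube_a: brown cardboard tube, upright, 60 mm diameter, 100 mm tall, loose bystander; origin at the centre of its foot
- tube_b: brown cardboard tube, upright, 60 mm diameter, 120 mm tall, loose bystander; origin at the centre of its foot
- driver: screwdriver, 190 mm long, lying on the table, loose bystander; origin at its middle underside, x towards its tip
- spanner: steel spanner, 170 mm long, lying on the table, loose bystander; origin at its middle underside
- spray: white bottle, 64 mm diameter, 170 mm tall, loose bystander; origin at the centre of its foot
- spare_horn: stepped aluminium welding horn, 56 mm diameter at the foot, 120 mm tall, standing, loose bystander; origin at the centre of its foot
Not all that is in view belongs to the job. Leave any blue, orange or purple look-alike of the long_housing alone.

How it is judged:
On the way, in this order (a step that is already met when the one before it is completed fails the run):
1. the long housing stands mouth-down over the post, its rim on the carriage, let go (horizontal distance between long_housing_mouth and seat below 0.005 m and z of long_housing_mouth in the frame of seat below 0.004 m and z of long_housing in the frame of seat above 0.132 m and angle between long_housing's own z axis and vertical above 3.07 rad and contact force between the fingers and long_housing below 0.1 N and linear speed of long_housing below 0.02 m/s), for 0.2 s.
2. the carriage is fully home against the end block with the housing still seated (horizontal distance between long_housing_mouth and seat below 0.005 m and z of long_housing_mouth in the frame of seat below 0.004 m and z of long_housing in the frame of seat above 0.132 m and angle between long_housing's own z axis and vertical above 3.07 rad and value of joint carriage above 0.087 m), for 0.1 s.
At the end, for the whole second after the job is handed in: the long housing stands at rest and released mouth-down over the post (rim within 4 mm of the carriage face, mouth centre within 5 mm of the post axis, upright within 4 degrees), the carriage is within 3 mm of fully home (at least 0.087 m) and the clamp knob is turned to at least 1.25 of its 1.4 rad (all of step 2 and contact force between the fingers and long_housing below 0.1 N and value of joint clamp above 1.25 rad and linear speed of long_housing below 0.02 m/s); the robot touches nothing.
It fails at once if the housing was let go above the carriage, to drop over the post (fingers off it with its mouth over the post and more than 15 mm above the seat) (horizontal distance between long_housing_mouth and seat below 0.03 m and z of long_housing_mouth in the frame of seat above 0.015 m and angle between long_housing's own z axis and vertical above 2.6 rad and contact force between the fingers and long_housing below 0.05 N).
It fails at once if the clamp knob was turned (beyond 0.6 rad) before the carriage was home (within 8 mm) (value of joint clamp above 0.6 rad and value of joint carriage below 0.082 m).
It fails at once if a bystander was moved more than 30 mm: the short housing, a cardboard tube, the screwdriver, the spanner, the bottle or the spare horn (distance of any of short_housing, tube_a, tube_b, driver, spanner, spray, spare_horn from where it was at the start of the episode above 0.03 m).
It also fails if it takes over 72 s, if anything falls off the work surface, if the arm or the gripper's body presses on something with over 40 N, if the wrist force passes 120 N, or if a joint passes its speed limit or range.

## Working session

There is one attempt and no reset: what is moved stays moved. The work goes in short steps, Python scripts to look and compute and a tool call to move; the robot and the scene stay as the last step left them, time stands still between calls to the robot, and variables do not carry over. Pictures are saved under pics/ and viewed, at most 10 in all, crops included, and the job is handed in when it is done.

Besides the shell and the picture viewer there is one more tool, called as a command line: name --argument value ..., lists and objects as JSON in quotes. apply_moves: Moves the arm, as the interface text tells. Its arguments: {"type":"object","properties":{"series":{"type":"array"}},"required":["series"]}

```bash
mkdir -p pics; ls; python3 - <<'E'
from station import *
import cv2,numpy as np
for n in("scene","top"):
    c=camera(n); cv2.imwrite(f"pics/{n}0.png",c["pixels"][:,:,::-1]); print(n,c["camera_matrix"],c["k1"],c["xyz"],c["attitude"])
print(get_state())
E
```

```text
pics
scene [[447.5754253    0.         326.59086464]
 [  0.         447.5754253  195.21808724]
 [  0.           0.           1.        ]] -0.02012507122493468 [1.588812   0.15763293 0.96431729] [0.2893266  0.3030728  0.64481315 0.63925973]
top [[454.18194462   0.         329.73379735]
 [  0.         454.18194462 196.41835527]
 [  0.           0.           1.        ]] -0.10947133931039887 [0.46294978 0.12969097 1.51506314] [ 0.01358612 -0.0316593  -0.70290188  0.71045201]
{'time': 0.1, 'qpos': array([-1.22909753e+00,  3.59421509e-01,  1.51129235e+00, -2.40612722e-05,
        1.27249039e+00, -1.15094959e-01]), 'qvel': array([-0.00299194, -0.00223185, -0.00403574, -0.00201492, -0.00182598,
       -0.00030786]), 'effort': array([ 3.15349216e-04, -5.16352987e+01, -2.71405542e+01,  6.74991170e-02,
        2.76185456e-02, -6.08906862e-05]), 'tcp_pos': array([ 0.26440645, -0.53785826,  0.18291265]), 'orientation': array([ 9.74029501e-01,  2.26419704e-01, -1.02525856e-04, -7.99330403e-04]), 'contact_force': array([ 0.06311349,  0.74382499, -0.43720727]), 'moment': array([-0.03259055,  0.03701596, -0.02617795]), 'gripper_force': 0.0, 'gripper_width': 0.08768682853701729}
```

View pics/scene0.png

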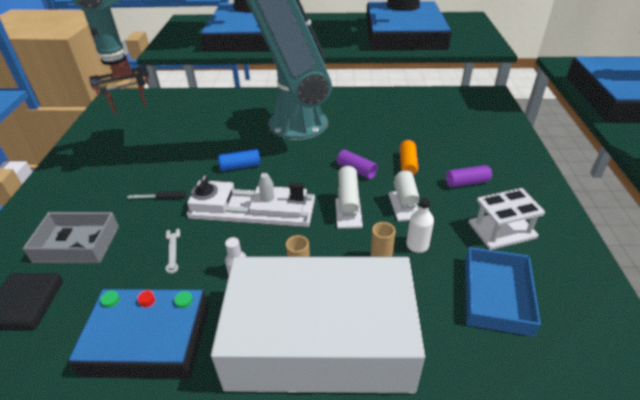

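View pics/top0.png

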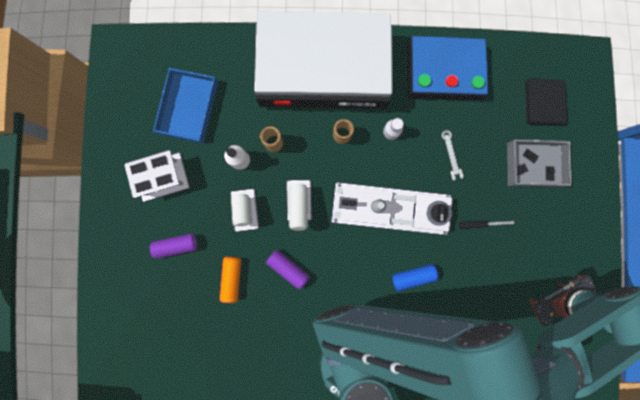

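The scene picture shows the fixture at about (250,200), with the knob at (205,187), post at (266,190) and grip at (297,192). In the top picture they are at (437,212), (385,205) and (352,203).

Things that could be taken for the long housing (top pixels):
- long grey (298,205)
- short grey (243,210)
- blue (415,278)
- orange (230,280)
- purple (288,270) and (173,246)

I choose the light grey one at (298,205) and check it in a close crop.

```bash
cat > h.py <<'E'
import numpy as np, cv2
from scipy.spatial.transform import Rotation as R
from station import *
def ray(c,u,v):
    K=c["camera_matrix"]; d=np.array([(u-K[0,2])/K[0,0],(v-K[1,2])/K[1,1]]); s=d.copy()
    for _ in range(20): s=d/(1+c["k1"]*(s@s))
    return np.array(c["xyz"]),R.from_quat(c["attitude"]).apply([s[0],-s[1],-1])
def onz(c,u,v,z):
    o,d=ray(c,u,v); return o+d*(z-o[2])/d[2]
def proj(c,p):
    q=R.from_quat(c["attitude"]).inv().apply(np.array(p)-c["xyz"]); s=np.array([q[0],-q[1]])/-q[2]
    s=s*(1+c["k1"]*(s@s)); K=c["camera_matrix"]; return s*[K[0,0],K[1,1]]+[K[0,2],K[1,2]]
def cross(c1,p1,c2,p2):
    o1,d1=ray(c1,*p1);o2,d2=ray(c2,*p2)
    t=np.linalg.lstsq(np.c_[d1,-d2],o2-o1,rcond=None)[0]
    a,b=o1+d1*t[0],o2+d2*t[1]; return (a+b)/2,np.linalg.norm(a-b)
E
python3 - <<'E'
from h import *
a=camera("top");b=camera("scene")
A=cv2.resize(a["pixels"][165:245,270:470,::-1],(800,320),interpolation=cv2.INTER_CUBIC)
B=cv2.resize(b["pixels"][160:230,180:380,::-1],(800,280),interpolation=cv2.INTER_CUBIC)
cv2.imwrite("pics/crop1.png",np.vstack([A,B]))
E
```

```text
(no output)
```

View pics/crop1.png

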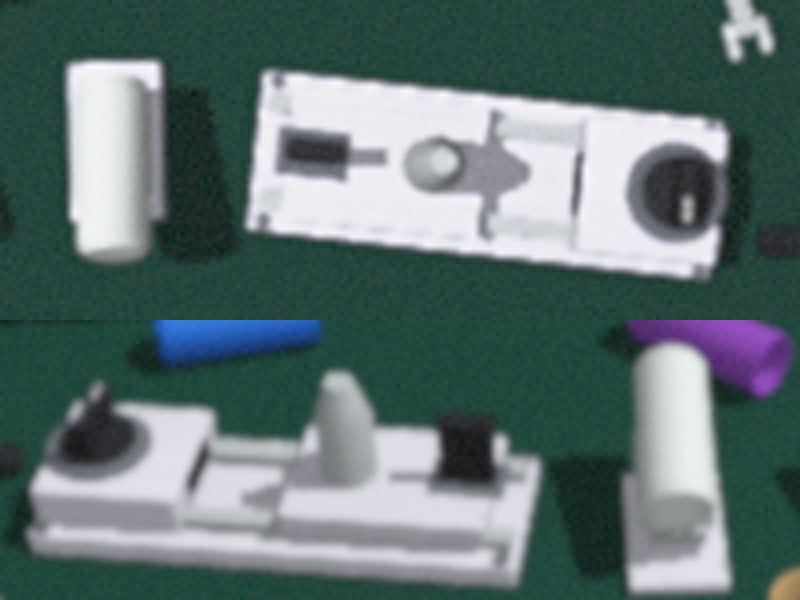

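The crop confirms the choice: the long grey tube is at top px (298,205), with its closed end towards the robot at row ~229. The post top is near top px (380,204) and scene px (265,174). The knob bar is near (441,212), lying roughly along world x.

```bash
python3 - <<'E'
from h import *
a=camera("top");b=camera("scene")
A=a["pixels"].astype(int);B=b["pixels"].astype(int)
np.set_printoptions(linewidth=250,suppress=True,precision=4)
print("topcol298-300 rows176-234",[(r,*A[r,297:301].mean(0).astype(int)) for r in list(range(177,188))+list(range(221,233))])
print("scene col346-349",[(r,*B[r,346:350].mean(0).astype(int)) for r in list(range(162,172))+list(range(200,220))])
for r in (196,205,214,222,225,227): print("toprow",r,[(u,*A[r,u]) for u in list(range(286,293))+list(range(304,313))])
for r in (175,185,195): print("scenerow",r,[(u,A_) for u,A_ in zip(range(334,364),B[r,334:364].sum(1))])
# dark things
for n,I,w in(("top",A,(195,230,335,455)),("scene",B,(170,205,188,312))):
    m=np.zeros(I.shape[:2],np.uint8); s=I[w[0]:w[1],w[2]:w[3]]
    m[w[0]:w[1],w[2]:w[3]]=(s.max(2)<55)&(s[:,:,1]-s[:,:,0]<12)
    k,_,st,ce=cv2.connectedComponentsWithStats(m)
    for i in range(1,k):
        if st[i,4]>15:
            pts=np.argwhere(cv2.dilate((_==i).astype(np.uint8),None)*0+(_==i))[:,::-1].astype(np.float32)
            print(n,st[i],ce[i],cv2.minAreaRect(pts))
p,e=cross(a,(380.2,204.5),b,(264.75,174.5)); print("posttop",p,e)
print("gripTop",onz(a,349,202.7,.112),"knob disc",onz(a,438.7,212.5,.072))
for cu,cv in((265,70),(728,120),(712,278),(250,230)): print("fixture corner z~.02",onz(a,270+cu/4,165+cv/4,.02))
E
```

```text
topcol298-300 rows176-234 [(177, np.int64(30), np.int64(67), np.int64(58)), (178, np.int64(35), np.int64(65), np.int64(56)), (179, np.int64(74), np.int64(89), np.int64(87)), (180, np.int64(168), np.int64(169), np.int64(180)), (181, np.int64(237), np.int64(235), np.int64(243)), (182, np.int64(239), np.int64(239), np.int64(243)), (183, np.int64(232), np.int64(233), np.int64(235)), (184, np.int64(225), np.int64(229), np.int64(228)), (185, np.int64(223), np.int64(228), np.int64(225)), (186, np.int64(224), np.int64(229), np.int64(227)), (187, np.int64(226), np.int64(231), np.int64(228)), (221, np.int64(224), np.int64(229), np.int64(227)), (222, np.int64(225), np.int64(229), np.int64(227)), (223, np.int64(224), np.int64(228), np.int64(226)), (224, np.int64(224), np.int64(228), np.int64(227)), (225, np.int64(220), np.int64(225), np.int64(223)), (226, np.int64(197), np.int64(203), np.int64(201)), (227, np.int64(159), np.int64(164), np.int64(161)), (228, np.int64(140), np.int64(143), np.int64(141)), (229, np.int64(128), np.int64(135), np.int64(131)), (230, np.int64(96), np.int64(107), np.int6
[... 8715 characters left out ...]
8681640625, 212.1081085205078), (7.233555316925049, 15.45350456237793), 9.462322235107422)
top [443 205   5  15  52] [444.8269 211.7308] ((445.0, 212.0), (14.0, 4.0), 90.0)
scene [196 180  16  15 147] [203.4218 188.6259] ((204.00003051757812, 189.00001525878906), (11.31370735168457, 16.970561981201172), 45.0)
scene [290 184  13  17 183] [296.1585 191.4809] ((296.0, 192.0), (16.0, 12.0), 90.0)
posttop [ 0.5282 -0.0575  0.1417] 0.0023722470604774664
gripTop [0.5343 0.0344 0.112 ] knob disc [ 0.5078 -0.2581  0.072 ]
fixture corner z~.02 [0.6054 0.0708 0.02  ]
fixture corner z~.02 [ 0.5685 -0.3178  0.02  ]
fixture corner z~.02 [ 0.4364 -0.3035  0.02  ]
fixture corner z~.02 [0.4731 0.082  0.02  ]
```

```bash
python3 - <<'E'
from h import *
np.set_printoptions(suppress=True,precision=4)
a=camera("top");b=camera("scene")
U,e=cross(a,(297.95,226.5),b,(347.7,165.6)); M,e2=cross(a,(297.3,183.2),b,(348.6,203.2)); d=M-U
print("closed upper",U,e,"mouth upper",M,e2,"len",np.linalg.norm(d),"tilt",np.degrees(np.arcsin(-d[2]/np.linalg.norm(d))),"yaw",np.degrees(np.arctan2(d[1],d[0])))
for u,v in((287,180.2),(310.6,180),(310.9,219.8),(286.8,219.2)): print("foot",onz(a,u,v,.01))
print("overhang edges", onz(a,288.6,222,U[2]-.028),onz(a,307.3,222,U[2]-.028))
print("right edge far", onz(a,306,190,M[2]-.028),onz(a,306.2,200,.5*(U[2]+M[2])-.028))
print("lower closed edge",onz(a,298,230.2,U[2]-.054))
print(proj(b,U),proj(a,U))
E
```

```text
closed upper [0.4591 0.1927 0.1226] 0.0037332234883955136 mouth upper [0.5954 0.1957 0.0857] 0.001398989222115032 len 0.14121593248254444 tilt 15.135422027457585 yaw 1.2676084921403608
foot [0.612  0.2343 0.01  ]
foot [0.6136 0.1559 0.01  ]
foot [0.4814 0.1532 0.01  ]
foot [0.4825 0.233  0.01  ]
overhang edges [0.4727 0.2214 0.0946] [0.4734 0.1631 0.0946]
right edge far [0.5764 0.1694 0.0577] [0.5431 0.1679 0.0762]
lower closed edge [0.4472 0.1929 0.0686]
[347.1051 165.6223] [297.3388 226.4935]
```

The long housing measures out well: length 141 mm and tilt 15.1°, both close to the given values. Its closed end is at about (0.452, 0.192, 0.096) with a yaw of about 1°. The post is at (0.528, -0.058), with its top found at z 0.142 against a given 0.140. I start moving.

apply_moves --series '[[1,[0.9,-1,-0.4],[0,0,0]],[1,[0.9,-1,-0.4],[0,0,0]],[1,[0.9,-1,-0.4],[0,0,0]],[1,[0.9,-1,-0.4],[0,0,0]],[1,[0.9,-1,-0.4],[0,0,0]],[1,[0.9,-1,-0.4],[0,0,0]],[1,[0.9,-1,-0.4],[0,0,0]],[1,[0.9,-1,-0.4],[0,0,0]]]'

```text
time: 1.4
tcp_pos: [0.3011, -0.4093, 0.2233]
orientation: [0.974, 0.226, -0.0, -0.0]
contact_force: [-0.2, -0.2, -0.1]
gripper_width: 0.0879
gripper_force: 0.0
```

apply_moves --series '[[1,[0.9,-1,-0.3],[0,0,0]],[1,[0.9,-1,-0.3],[0,0,0]],[1,[0.9,-1,-0.3],[0,0,0]],[1,[0.9,-1,-0.3],[0,0,0]],[1,[0.9,-1,-0.3],[0,0,0]],[1,[0.9,-1,-0.3],[0,0,0]],[1,[0.9,-1,-0.3],[0,0,0]],[1,[0.9,-1,-0.3],[0,0,0]]]'

```text
time: 2.4
tcp_pos: [0.3378, -0.28, 0.2534]
orientation: [0.974, 0.226, -0.0, -0.0]
contact_force: [0.3, -0.1, 0.1]
gripper_width: 0.0878
gripper_force: 0.0
```

apply_moves --series '[[1,[0.7,-1,0],[0,0,0]],[1,[0.7,-1,0],[0,0,0]],[1,[0.7,-1,0],[0,0,0]],[1,[0.7,-1,0],[0,0,0]],[1,[0.7,-1,0],[0,0,0]],[1,[0.7,-1,0],[0,0,0]],[1,[0.7,-1,0],[0,0,0]],[1,[0.7,-1,0],[0,0,0]]]'

```text
time: 3.4
tcp_pos: [0.3566, -0.1593, 0.2536]
orientation: [0.974, 0.226, -0.0, -0.0]
contact_force: [1.1, 0.4, 0.5]
gripper_width: 0.0877
gripper_force: 0.0
```

apply_moves --series '[[1,[0.7,-1,0],[0,0,0]],[1,[0.7,-1,0],[0,0,0]],[1,[0.7,-1,0],[0,0,0]],[1,[0.7,-1,0],[0,0,0]],[1,[0.7,-1,0],[0,0,0]],[1,[0.7,-1,0],[0,0,0]],[1,[0.7,-1,0],[0,0,0]],[1,[0.7,-1,0],[0,0,0]]]'

```text
time: 4.4
tcp_pos: [0.3753, -0.0388, 0.2537]
orientation: [0.974, 0.226, -0.0, -0.0]
contact_force: [-0.8, 0.4, 0.1]
gripper_width: 0.0878
gripper_force: 0.0
```

```bash
cat >> h.py <<'E'
def frame(theta,psi):
    "tool pointing forward at azimuth psi, theta deg below level; tool y to the right"
    t,p=np.radians([theta,psi]); z=np.array([np.cos(t)*np.cos(p),np.cos(t)*np.sin(p),-np.sin(t)])
    y=np.array([np.sin(p),-np.cos(p),0]); return R.from_matrix(np.c_[np.cross(y,z),y,z])
def togo(pos,rot,s=None):
    s=s or get_state(); r0=R.from_quat(s["orientation"])
    return (r0.inv().apply(np.array(pos)-s["tcp_pos"])/.1).round(3),((r0.inv()*rot).as_rotvec()/np.radians(45)).round(3)
def show():
    s=get_state(); print("t",round(s["time"],2),"q",s["qpos"].round(3),"tcp",s["tcp_pos"].round(4),"z",R.from_quat(s["orientation"]).as_matrix()[:,2].round(3),"F",s["contact_force"].round(1),"w",round(s["gripper_width"],4),"gf",round(s["gripper_force"],1)); return s
# housing measured
C=np.array([.4519,.1923,.0955]); D=np.array([np.cos(np.radians(15)),.017,-np.sin(np.radians(15))])
E
python3 - <<'E'
from h import *
s=show()
for th in(60,65):
    rot=frame(th,1); z=rot.as_matrix()[:,2]; g=C+.028*D+.019*z
    for back in(.10,0): print(th,g-back*z,*togo(g-back*z,rot))
E
```

```text
t 4.4 q [-0.287 -0.046  1.834  0.     1.354  0.828] tcp [ 0.3753 -0.0388  0.2537] z [-0.  0. -1.] F [-0.8  0.4  0.1] w 0.0878 gf 0.0
60 [0.43845209 0.19206918 0.15840112] [ 1.583 -1.795  0.953] [-0.146  0.656  0.545]
60 [0.48844448 0.1929418  0.07179858] [ 2.035 -1.582  1.819] [-0.146  0.656  0.545]
65 [0.44471906 0.19217857 0.161664  ] [ 1.639 -1.768  0.92 ] [-0.122  0.547  0.549]
65 [0.48697445 0.19291614 0.07103322] [ 2.022 -1.589  1.826] [-0.122  0.547  0.549]
```

apply_moves --series '[[1,[0.9,-1,0],[0,0,0]],[1,[0.9,-1,0],[0,0,0]],[1,[0.9,-1,0],[-0.07,0.33,0.27]],[1,[0.9,-1,0],[-0.15,0.65,0.55]],[1,[0.9,-1,0],[-0.15,0.65,0.55]],[1,[0.9,-1,0],[-0.15,0.65,0.55]],[1,[0.9,-1,0],[-0.15,0.65,0.55]],[1,[0.9,-1,0],[-0.15,0.65,0.55]]]'

```text
time: 5.4
tcp_pos: [0.4132, 0.0912, 0.2546]
orientation: [0.966, 0.008, 0.257, -0.0]
contact_force: [0.4, 0.9, 0.4]
gripper_width: 0.0875
gripper_force: 0.0
```

```bash
python3 - <<'E'
from h import *
s=show()
rot=frame(60,1); z=rot.as_matrix()[:,2]; g=C+.028*D+.019*z
for back in(.10,.07,0): print(g-back*z,*togo(g-back*z,rot))
E
```

```text
t 5.4 q [ 0.097 -0.282  2.149 -0.063  0.757  1.686] tcp [0.4132 0.0912 0.2546] z [ 0.497  0.005 -0.868] F [0.4 0.9 0.4] w 0.0875 gf 0.0
[0.43845209 0.19206918 0.15840112] [-0.243 -1.007  0.966] [ 0.005  0.005 -0.   ]
[0.45344981 0.19233096 0.13242036] [-0.242 -1.009  1.266] [ 0.005  0.005 -0.   ]
[0.48844448 0.1929418  0.07179858] [-0.24  -1.011  1.966] [ 0.005  0.005 -0.   ]
```

apply_moves --series '[[1,[-0.2,-1,0.4],[0,0,0]],[1,[-0.24,-1,0.9],[0,0,0]],[1,[-0.24,-1,0.9],[0,0,0]],[1,[-0.24,-1,0.98],[0,0,0]],[1,[-0.24,-1,0.98],[0,0,0]],[1,[-0.24,-1,0.98],[0,0,0]],[1,[-0.24,-1,0.98],[0,0,0]],[1,[-0.24,-1,0.98],[0,0,0]]]'

```text
time: 6.4
tcp_pos: [0.4388, 0.1909, 0.1573]
orientation: [0.966, 0.007, 0.258, -0.001]
contact_force: [0.6, 0.4, 0.6]
gripper_width: 0.0879
gripper_force: 0.0
```

```bash
python3 - <<'E'
from h import *
s=show()
rot=frame(60,1); z=rot.as_matrix()[:,2]; g=C+.028*D+.019*z
print(*togo(g,rot))
a=camera("top");b=camera("scene")
cv2.imwrite("pics/pre.png",np.hstack([cv2.resize(a["pixels"][160:260,250:350,::-1],(400,400)),cv2.resize(b["pixels"][120:220,300:400,::-1],(400,400))]))
E
```

```text
t 6.4 q [ 0.455  0.027  2.207 -0.486  0.477  2.397] tcp [0.4388 0.1909 0.1573] z [ 0.498  0.005 -0.867] F [0.6 0.4 0.6] w 0.0879 gf 0.0
[ 0.005 -0.016  0.989] [ 0.005  0.003 -0.003]
```

View pics/pre.png

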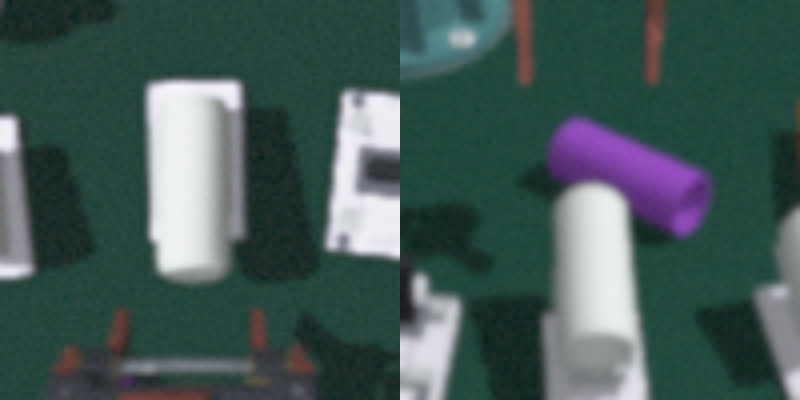

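The picture shows the open fingers (red, at crop 120 and 258) centred on the tube (crop 193), with no contact yet. I descend along the tool.

apply_moves --series '[[1,[0,0,0.15],[0,0,0]],[1,[0,0,0.3],[0,0,0]],[1,[0,0,0.45],[0,0,0]],[1,[0,0,0.6],[0,0,0]],[1,[0,0,0.7],[0,0,0]],[1,[0,-0.01,0.8],[0,0,0]],[1,[0,-0.01,0.9],[0,0,0]],[1,[0,-0.01,0.99],[0,0,0]]]'

```text
time: 7.5
tcp_pos: [0.4879, 0.1929, 0.0703]
orientation: [0.966, 0.006, 0.257, -0.001]
contact_force: [4.1, -1.5, 2.5]
gripper_width: 0.0879
gripper_force: 0.0
```

```bash
python3 - <<'E'
from h import *
s=show()
rot=frame(60,1); z=rot.as_matrix()[:,2]; g=C+.028*D+.019*z
print(*togo(g,rot))
E
```

```text
t 7.5 q [ 0.394  0.283  2.239 -0.964  0.229  2.857] tcp [0.4879 0.1929 0.0703] z [ 0.497  0.005 -0.868] F [ 4.1 -1.5  2.5] w 0.0879 gf 0.0
[ 0.012 -0.001 -0.01 ] [ 0.005  0.005 -0.005]
```

Joint 4 is at its limit here. I steepen the tool by about 12° about the grasp point to get off it, then close.

apply_moves --series '[[1,[-0.01,0,0],[0,-0.09,0]],[1,[-0.03,0,0],[0,-0.18,0]],[1,[-0.04,0,0],[0,-0.27,0]],[-1,[-0.04,0,0],[0,-0.27,0]],[-1,[-0.04,0,0],[0,-0.27,0]],[-1,[-0.04,0,0],[0,-0.27,0]],[-1,[-0.04,0,0],[0,-0.27,0]],[-1,[-0.04,0,0],[0,-0.27,0]]]'

```text
time: 8.5
tcp_pos: [0.4828, 0.1924, 0.068]
orientation: [0.988, 0.007, 0.152, 0.001]
contact_force: [-3.0, 1.2, 1.8]
gripper_width: 0.0536
gripper_force: 30.0
```

```bash
python3 - <<'E'
from h import *
s=show()
z=R.from_quat(s["orientation"]).as_matrix()[:,2]
print("grasp pt rel. closed end along axis",(s["tcp_pos"]-.019*z-C)@D, "off",(s["tcp_pos"]-.019*z-C))
E
```

```text
t 8.5 q [ 0.323  0.281  2.07  -0.196  0.507  2.038] tcp [0.4828 0.1924 0.068 ] z [ 0.301  0.001 -0.954] F [-3.   1.2  1.8] w 0.0536 gf 30.0
grasp pt rel. closed end along axis 0.026746444590429512 off [ 2.51679993e-02  4.94512760e-05 -9.40882597e-03]
```

apply_moves --series '[[-1,[0.02,0,-0.08],[0,0,0]],[-1,[0.05,0,-0.16],[0,0,0]],[-1,[0.1,0,-0.3],[0,0,0]],[-1,[0.15,0,-0.48],[0,0,0]],[-1,[0.21,0,-0.66],[0,0,0]],[-1,[0.27,0,-0.84],[0,0,0]],[-1,[0.31,0,-0.98],[0,0,0]],[-1,[0.31,0,-0.98],[0,0,0]]]'

```text
time: 9.5
tcp_pos: [0.4852, 0.1932, 0.1731]
orientation: [0.988, 0.007, 0.155, -0.0]
contact_force: [-0.3, 0.8, -1.5]
gripper_width: 0.0533
gripper_force: 30.0
```

```bash
python3 - <<'E'
from h import *
s=show()
a=camera("top");b=camera("scene")
cv2.imwrite("pics/lift.png",np.hstack([cv2.resize(a["pixels"][150:250,250:350,::-1],(400,400)),cv2.resize(b["pixels"][90:215,290:390,::-1],(320,400))]))
rot=frame(147.5,0)
print(*togo([.62,-.0575,.30],rot))
E
```

```text
t 9.5 q [ 0.323  0.11   1.943 -0.133  0.796  1.959] tcp [0.4852 0.1932 0.1731] z [ 0.306  0.003 -0.952] F [-0.3  0.8 -1.5] w 0.0533 gf 30.0
[ 1.652  2.525 -0.818] [ 0.01  -1.67   0.017]
```

View pics/lift.png

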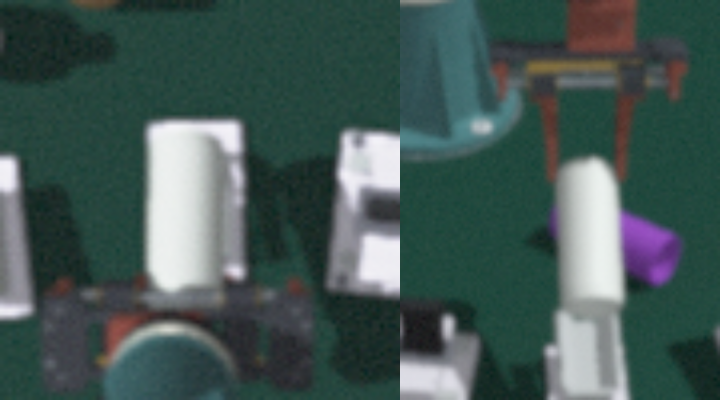

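The housing is held and has come up off the cradle cleanly, with its angle in the hand unchanged. I raise it, turn it mouth-down in two steps, and carry it towards the post.

apply_moves --series '[[-1,[0.1,0,-0.4],[0,-0.1,0]],[-1,[0.2,0,-0.7],[0,-0.22,0]],[-1,[0.3,0,-0.95],[0,-0.34,0]],[-1,[0.3,0,-0.95],[0,-0.46,0]],[-1,[0.3,0,-0.95],[0,-0.58,0]],[-1,[0.3,0,-0.95],[0,-0.7,0]],[-1,[0.3,0,-0.95],[0,-0.82,0]],[-1,[0.3,0,-0.95],[0,-0.82,0]]]'

```text
time: 10.6
tcp_pos: [0.4847, 0.1928, 0.2684]
orientation: [0.986, 0.006, -0.169, 0.003]
contact_force: [-0.4, 0.3, -2.3]
gripper_width: 0.0532
gripper_force: 30.0
```

```bash
python3 - <<'E'
from h import *
s=show()
print(*togo([.512,.05,.32],frame(147.5,0)))
E
```

```text
t 10.6 q [0.199 0.395 1.302 0.059 1.779 1.76 ] tcp [0.4847 0.1928 0.2684] z [-0.333 -0.008 -0.943] F [-0.4  0.3 -2.3] w 0.0532 gf 30.0
[ 0.07   1.433 -0.566] [ 0.014 -0.846  0.01 ]
```

apply_moves --series '[[-1,[0.05,0.2,-0.3],[0,-0.1,0]],[-1,[0.07,0.4,-0.56],[0,-0.22,0]],[-1,[0.07,0.6,-0.56],[0.01,-0.34,0]],[-1,[0.07,0.8,-0.56],[0.01,-0.46,0]],[-1,[0.07,1,-0.56],[0.01,-0.58,0]],[-1,[0.07,1,-0.56],[0.01,-0.7,0.01]],[-1,[0.07,1,-0.56],[0.01,-0.85,0.01]],[-1,[0.07,1,-0.56],[0.01,-0.85,0.01]]]'

```text
time: 11.6
tcp_pos: [0.5102, 0.0937, 0.3183]
orientation: [0.876, 0.001, -0.483, 0.002]
contact_force: [-0.8, -0.7, -1.3]
gripper_width: 0.0529
gripper_force: 30.0
```

```bash
python3 - <<'E'
from h import *
s=show()
print(*togo([.512,-.0575,.31],frame(147.5,0)))
E
```

```text
t 11.6 q [0.03  0.813 0.831 0.037 2.504 1.617] tcp [0.5102 0.0937 0.3183] z [-0.845 -0.004 -0.534] F [-0.8 -0.7 -1.3] w 0.0529 gf 30.0
[0.08  1.512 0.035] [ 0.005  0.005 -0.   ]
```

apply_moves --series '[[-1,[0.02,0.25,0],[0,0,0]],[-1,[0.04,0.5,0],[0,0,0]],[-1,[0.06,0.75,0],[0,0,0]],[-1,[0.08,1,0],[0,0,0]],[-1,[0.08,1,0],[0,0,0]],[-1,[0.08,1,0],[0,0,0]],[-1,[0.08,1,0],[0,0,0]],[-1,[0.08,1,0],[0,0,0]]]'

```text
time: 12.6
tcp_pos: [0.5149, -0.0056, 0.3152]
orientation: [0.877, 0.002, -0.481, 0.002]
contact_force: [-1.1, 0.7, -1.6]
gripper_width: 0.0532
gripper_force: 30.0
```

apply_moves --series '[[-1,[0,0.12,0],[0,0,0]],[-1,[0,0.25,0],[0,0,0]],[-1,[0,0.38,0],[0,0,0]],[-1,[0,0.51,0],[0,0,0]],[-1,[0,0.51,0],[0,0,0]],[-1,[0,0.51,0],[0,0,0]],[-1,[0,0.51,0],[0,0,0]],[-1,[0,0.51,0],[0,0,0]]]'

```text
time: 13.6
tcp_pos: [0.5151, -0.0569, 0.3152]
orientation: [0.877, 0.001, -0.481, 0.002]
contact_force: [0.6, 0.5, -1.3]
gripper_width: 0.0528
gripper_force: 30.0
```

```bash
python3 - <<'E'
from h import *
s=show()
a=camera("top");b=camera("scene")
cv2.imwrite("pics/above.png",np.hstack([cv2.resize(a["pixels"][150:250,330:430,::-1],(400,400)),cv2.resize(b["pixels"][80:220,220:320,::-1],(400,560))[0:400]]) if 0 else
 np.hstack([np.vstack([cv2.resize(a["pixels"][150:250,330:430,::-1],(400,400)),np.zeros((160,400,3),np.uint8)]),cv2.resize(b["pixels"][80:220,220:320,::-1],(400,560),interpolation=cv2.INTER_CUBIC)]))
np.savez("above.npz",A=a["pixels"],B=b["pixels"])
E
```

```text
t 13.6 q [-0.143  0.815  0.831 -0.204  2.484  1.331] tcp [ 0.5151 -0.0569  0.3152] z [-0.844 -0.004 -0.537] F [ 0.6  0.5 -1.3] w 0.0528 gf 30.0
```

View pics/above.png

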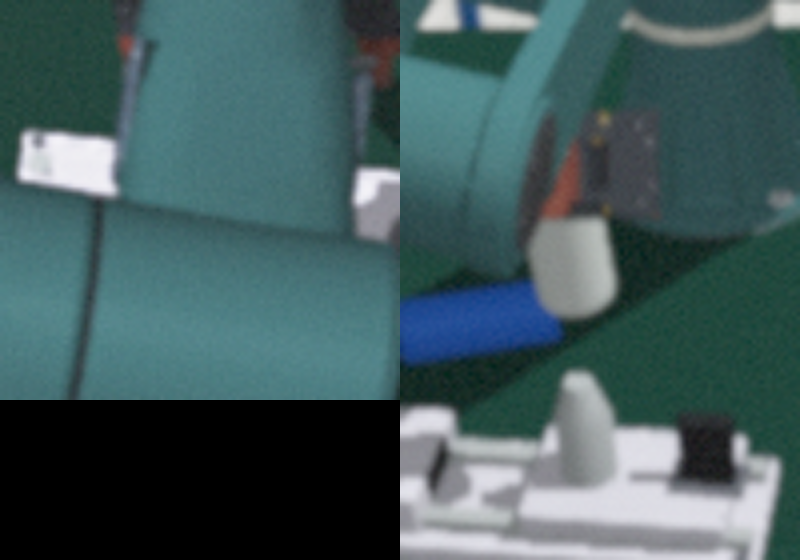

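Seen from the scene camera, the housing hangs upright above the post. Its rim bottom is at px (264,159) and the post top at (265.5,173). The top view is blocked by the arm. I check lateral alignment numerically.

```bash
python3 - <<'E'
from h import *
np.set_printoptions(suppress=True,precision=2)
b=camera("scene"); B=b["pixels"].astype(int).sum(2); s=get_state()
def edges(r,lo,hi,th):
    p=B[r]; l=next(u for u in range(lo,hi) if p[u]>th); h=next(u for u in range(hi,lo,-1) if p[u]>th)
    f=lambda i,j:(i*(p[j]-th)+j*(th-p[i]))/(p[j]-p[i])
    return round(f(l-1,l),2),round(f(h+1,h),2)
for r in range(140,160,2):print("tube row",r,B[r,248:278:1].tolist() if r in(140,150) else "",)
print("post rows",[(r,B[r,256:278].tolist()) for r in(174,178,184,190)])
print("col 264",B[152:180,263:266].mean(1).astype(int).tolist())
z=R.from_quat(s["orientation"]).as_matrix()[:,2]; g=s["tcp_pos"]-.019*z; ax=g+[.0024,0,0]
for dz in(-.04,-.08,-.113): print("axis pred",dz,proj(b,ax+[0,0,dz]), "front", proj(b,ax+[.028,0,dz]))
for zz in(.14,.12,.10,.075): print("post pred",zz,proj(b,[.528,-.0575,zz]))
E
```

```text
tube row 140 [186, 180, 165, 196, 278, 351, 396, 407, 417, 421, 410, 419, 430, 423, 440, 460, 472, 498, 511, 534, 543, 553, 528, 436, 282, 146, 108, 93, 98, 99]
tube row 142 
tube row 144 
tube row 146 
tube row 148 
tube row 150 [169, 164, 176, 172, 230, 293, 364, 396, 410, 415, 415, 409, 418, 414, 417, 433, 449, 459, 484, 501, 515, 538, 550, 551, 525, 412, 253, 124, 103, 108]
tube row 152 
tube row 154 
tube row 156 
tube row 158 
post rows [(174, [164, 170, 149, 195, 291, 434, 529, 554, 555, 552, 542, 479, 358, 231, 181, 162, 162, 157, 168, 174, 168, 168]), (178, [156, 169, 179, 227, 300, 359, 415, 461, 498, 516, 535, 545, 543, 509, 406, 280, 185, 165, 168, 166, 167, 174]), (184, [167, 221, 278, 329, 356, 373, 387, 404, 441, 469, 494, 515, 524, 525, 537, 527, 477, 370, 239, 173, 179, 169]), (190, [586, 639, 620, 517, 403, 364, 368, 386, 403, 425, 446, 461, 475, 489, 498, 514, 533, 585, 640, 666, 669, 672])]
col 264 [441, 438, 432, 435, 425, 414, 362, 258, 151, 111, 102, 107, 106, 134, 153, 161, 164, 165, 175, 188, 308, 454, 553, 581, 571, 534, 491, 468]
axis pred -0.04 [258.94 134.92] front [257.6  140.49]
axis pred -0.08 [260.51 146.82] front [259.23 152.49]
axis pred -0.113 [261.76 156.29] front [260.52 162.02]
post pred 0.14 [264.43 174.89]
post pred 0.12 [265.12 180.09]
post pred 0.1 [265.79 185.19]
post pred 0.075 [266.62 191.44]
```

```bash
python3 - <<'E'
from h import *
np.set_printoptions(suppress=True,precision=2)
b=camera("scene"); s=get_state()
G=cv2.GaussianBlur(b["pixels"].astype(np.float32).sum(2),(1,3),0)
def pk(g,lo,hi):
    i=lo+int(np.argmax(g[lo:hi])); a,c,d=g[i-1],g[i],g[i+1]; return i+.5*(a-d)/(a-2*c+d)
def cen(r,l,h):
    g=np.gradient(G[r]); return pk(g,*l),pk(-g,*h)
T=[(r,*cen(r,(247,258),(267,278))) for r in range(138,154)]
P=[(r,*cen(r,(255,264),(265,277))) for r in range(175,187)]
z=R.from_quat(s["orientation"]).as_matrix()[:,2]; ax=s["tcp_pos"]-.019*z+[.0024,0,0]
def pred(p,zs):
    q=np.array([proj(b,[p[0],p[1],t]) for t in zs]); return np.polyfit(q[:,1],q[:,0],1)
pt=pred(ax,np.linspace(.2,.3,5)); pp=pred([.528,-.0575],np.linspace(.08,.14,5))
for n,L,f in(("tube",T,pt),("post",P,pp)):
    L=np.array(L); c=(L[:,1]+L[:,2])/2; k=np.polyfit(L[:,0],c,1); print(n,L[::3].tolist(),"fit slope",k[0],"pred",f[0],"offset px",(c-np.polyval(f,L[:,0])).round(2))
M=R.from_quat(s["orientation"]).as_matrix(); print(M)
# finger check: predicted fingertip pads
for sy in(1,-1):
    for back in(.019,.04,.06): print("finger inner",sy,back,proj(b,s["tcp_pos"]-back*z+M[:,1]*sy*s["gripper_width"]/2))
cv2.imwrite("pics/above2.png",cv2.resize(b["pixels"][95:195,225:305,::-1],(480,600),interpolation=cv2.INTER_CUBIC))
E
```

```text
tube [[138.0, 252.95697021484375, 271.4503479003906], [141.0, 251.7183837890625, 271.9891052246094], [144.0, 251.89776611328125, 272.6352233886719], [147.0, 252.17311096191406, 273.1465148925781], [150.0, 252.87930297851562, 273.41485595703125], [153.0, 253.84054565429688, 273.2580261230469]] fit slope 0.11174499287324989 pred 0.13198333260024742 offset px [2.88 2.61 2.39 2.14 1.98 2.04 2.15 2.16 2.13 2.15 2.22 2.31 2.24 2.16
 2.15 2.25]
post [[175.0, 260.2151794433594, 268.42926025390625], [178.0, 259.8176574707031, 270.2923583984375], [181.0, 258.7122802734375, 272.02777099609375], [184.0, 257.4518127441406, 273.1181335449219]] fit slope 0.035277520026356195 pred 0.13200709592207333 offset px [-0.12 -0.03  0.23  0.21  0.15  0.19  0.13  0.08 -0.02 -0.35 -0.95 -1.39]
[[ 0.54  0.   -0.84]
 [ 0.   -1.   -0.  ]
 [-0.84  0.   -0.54]]
finger inner 1 0.019 [247.79 122.13]
finger inner 1 0.04 [246.3  121.95]
finger inner 1 0.06 [244.83 121.77]
finger inner -1 0.019 [267.02 122.01]
finger inner -1 0.04 [265.86 121.83]
finger inner -1 0.06 [264.71 121.65]
```

View pics/above2.png

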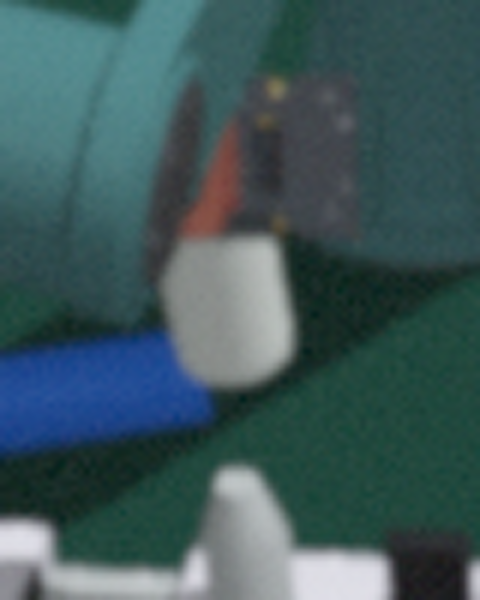

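The lateral offset is about +6 mm in y with no sideways lean. The rim row is about 3 px higher than predicted, so the housing may have pitched in the grip. I measure the pitch from the rim arc.

```bash
python3 - <<'E'
from h import *
from scipy.optimize import least_squares
np.set_printoptions(suppress=True,precision=2)
b=camera("scene"); s=get_state()
G=sum(camera("scene")["pixels"].astype(np.float32).sum(2) for _ in range(4))/4
pts=[]
for u in range(254,274):
    g=-np.gradient(G[:,u]); i=148+int(np.argmax(g[148:164])); a,c,d=g[i-1:i+2]; pts.append((u,i+.5*(a-d)/(a-2*c+d),c))
pts=np.array(pts); print(pts[:,:2].tolist())
k=pts[(pts[:,0]>255)&(pts[:,0]<272)]
M=R.from_quat(s["orientation"]).as_matrix(); z=M[:,2]; g=s["tcp_pos"]-.019*z
# rim circle lower contour: unknown y, tilt about y (deg, + = mouth towards robot), grip-to-mouth length known
al=np.linspace(-1.3,1.3,60)
def arc(p):
    y,t,L=p; t=np.radians(t); ax=np.array([-np.sin(t),0,-np.cos(t)]); f=np.array([np.cos(t),0,-np.sin(t)])
    m=g+.0024*f+[0,y,0]+L*ax
    q=np.array([proj(b,m+.028*(np.cos(x)*f+np.sin(x)*np.array([0,1,0]))) for x in al]); return np.interp(k[:,0],q[:,0],q[:,1])
for L in(.108,.113,.118):
    r=least_squares(lambda p:arc([p[0]*1e-3,p[1],L])-k[:,1],[6,3],diff_step=.01); print("L",L,"y mm,tilt",r.x,"rms",np.sqrt(np.mean(r.fun**2)))
E
```

```text
[[254.0, 155.36045837402344], [255.0, 156.60638427734375], [256.0, 157.47959899902344], [257.0, 158.0176544189453], [258.0, 158.57113647460938], [259.0, 158.78086853027344], [260.0, 158.83609008789062], [261.0, 158.98297119140625], [262.0, 159.10975646972656], [263.0, 159.14102172851562], [264.0, 159.02110290527344], [265.0, 158.92886352539062], [266.0, 158.81837463378906], [267.0, 158.45664978027344], [268.0, 157.95309448242188], [269.0, 157.544189453125], [270.0, 156.91783142089844], [271.0, 155.9958038330078], [272.0, 155.1995849609375], [273.0, 154.4290008544922]]
L 0.108 y mm,tilt [4.09 5.41] rms 0.07624850007900838
L 0.113 y mm,tilt [2.73 9.12] rms 0.09541942912140552
L 0.118 y mm,tilt [ 1.44 12.12] rms 0.13475214237277594
```

```bash
python3 - <<'E'
from h import *
from scipy.optimize import brentq
np.set_printoptions(suppress=True,precision=4)
a=camera("top");b=camera("scene")
P=cv2.imread("pics/lift.png").astype(int).sum(2); T=P[:,:400]; S=P[:,400:]
print("top col 185",[(y,T[y,178:192].mean().astype(int)) for y in range(112,152,3)])
print("scene col ~190",[(y,S[y,183:197].mean().astype(int)) for y in list(range(146,176,3))+list(range(285,325,3))])
tp=lambda x,y:(250+(x+.5)/4-.5,150+(y+.5)/4-.5); sc=lambda x,y:(290+(x+.5)/3.2-.5,90+(y+.5)/3.2-.5)
for ty,sy,cy in((130,302,160),(130,306,160),(133,302,160),(130,302,157)):
    M,e=cross(a,tp(183,ty),b,sc(195,sy)); o,d=ray(b,*sc(188,cy)); d/=np.linalg.norm(d)
    t0=(M-o)@d; h=np.linalg.norm(o+d*t0-M); t=t0+np.sqrt(max(.14**2-h**2,0)); U=o+d*t; ax=(M-U)/.14
    n=np.cross(ax,[0,1,0]); n*=-np.sign(n[2])*-1/np.linalg.norm(n); Cc=U-.028*n
    zt=np.array([.306,.003,-.952]); g=np.array([.4852,.1932,.1731])-.019*zt
    print("M",M,e,"U",U,"tilt",np.degrees(np.arcsin(-ax[2])),"C",Cc,"grasp along",(g-Cc)@ax,"perp",(g-Cc)@n)
E
```

```text
top col 185 [(112, np.int64(160)), (115, np.int64(193)), (118, np.int64(293)), (121, np.int64(504)), (124, np.int64(651)), (127, np.int64(715)), (130, np.int64(706)), (133, np.int64(689)), (136, np.int64(682)), (139, np.int64(683)), (142, np.int64(686)), (145, np.int64(687)), (148, np.int64(688)), (151, np.int64(689))]
scene col ~190 [(146, np.int64(161)), (149, np.int64(166)), (152, np.int64(186)), (155, np.int64(263)), (158, np.int64(398)), (161, np.int64(529)), (164, np.int64(613)), (167, np.int64(657)), (170, np.int64(672)), (173, np.int64(676)), (285, np.int64(658)), (288, np.int64(652)), (291, np.int64(639)), (294, np.int64(606)), (297, np.int64(545)), (300, np.int64(483)), (303, np.int64(451)), (306, np.int64(445)), (309, np.int64(443)), (312, np.int64(439)), (315, np.int64(434)), (318, np.int64(439)), (321, np.int64(476)), (324, np.int64(531))]
M [0.5921 0.1993 0.156 ] 0.000603894962834453 U [0.4721 0.1947 0.2281] tilt 30.99709574092425 C [0.4577 0.1947 0.2041] grasp along 0.025164164417125764 perp 0.00010662140092640939
M [0.5925 0.1994 0.1517] 0.000462610550630348 U [0.4777 0.1945 0.2318] tilt 34.88245351979734 C [0.4617 0.1945 0.2088] grasp along 0.024527021118704237 perp -0.004333106054464712
M [0.59   0.1993 0.1543] 0.0006397621655411908 U [0.4704 0.1947 0.2269] tilt 31.25123890871451 C [0.4558 0.1947 0.203 ] grasp along 0.026197167282864177 perp 0.002145532546872946
M [0.5921 0.1993 0.156 ] 0.000603894962834453 U [0.4757 0.1945 0.2338] tilt 33.740948800272676 C [0.4602 0.1945 0.2105] grasp along 0.02662935759486322 perp -0.005359301744763988
```

The lift images put the tube at about 26° rather than 15°. So it sagged roughly 10° in the hand as it was lifted, which agrees with the rim-arc fit of about 9°. I counter-rotate the tool by 9° and shift y.

```bash
python3 - <<'E'
from h import *
print(*togo([.5138,-.0600,.312],frame(138.5,0)))
E
```

```text
[0.02  0.027 0.029] [0.004 0.2   0.001]
```

apply_moves --series '[[-1,[0,0.01,0.01],[0,0.05,0]],[-1,[0.01,0.02,0.02],[0,0.1,0]],[-1,[0.02,0.03,0.03],[0,0.15,0]],[-1,[0.02,0.03,0.03],[0,0.2,0]],[-1,[0.02,0.03,0.03],[0,0.2,0]],[-1,[0.02,0.03,0.03],[0,0.2,0]],[-1,[0.02,0.03,0.03],[0,0.2,0]],[-1,[0.02,0.03,0.03],[0,0.2,0]]]'

```text
time: 15.15
tcp_pos: [0.5137, -0.0603, 0.3114]
orientation: [0.911, 0.001, -0.411, 0.001]
contact_force: [-0.1, -0.4, -0.3]
gripper_width: 0.053
gripper_force: 30.0
```

```bash
cat > arc.py <<'E'
from h import *
from scipy.optimize import least_squares
np.set_printoptions(suppress=True,precision=2)
def pk(g,lo,hi):
    i=lo+int(np.argmax(g[lo:hi])); a,c,d=g[i-1:i+2]; return i+.5*(a-d)/(a-2*c+d)
def measure(vg,ug,n=4,Ls=(.110,.115)):
    "vg: expected rim bottom row, ug: centre column"
    s=show(); cs=[camera("scene") for _ in range(n)]; b=cs[0]; G=sum(c["pixels"].astype(np.float32).sum(2) for c in cs)/n
    us=np.arange(ug-7,ug+8); v=np.array([pk(-np.gradient(G[:,u]),vg-9,vg+5) for u in us])
    rows=np.arange(vg-16,vg-7); c=[]
    for r in rows:
        g=np.gradient(G[r]); c.append((pk(g,ug-14,ug-6)+pk(-g,ug+6,ug+14))/2)
    z=R.from_quat(s["orientation"]).as_matrix()[:,2]; gp=s["tcp_pos"]-.019*z
    al=np.linspace(-1.3,1.3,60)
    for L in Ls:
        def f(p):
            y,t=p[0]*1e-3,np.radians(p[1]); ax=np.array([-np.sin(t),0,-np.cos(t)]); fr=np.array([np.cos(t),0,-np.sin(t)])
            m=gp+[0,y,0]+L*ax
            q=np.array([proj(b,m+.028*(np.cos(x)*fr+np.sin(x)*np.array([0,1,0]))) for x in al])
            k=np.array([proj(b,m-ax*w) for w in(0,.03,.06)])
            return np.r_[np.interp(us,q[:,0],q[:,1])-v,0*rows+np.interp(rows,k[::-1,1],k[::-1,0])-c]
        r=least_squares(f,[3,3],diff_step=.01); e=f(r.x); t=np.radians(r.x[1])
        print("L",L,"dy mm, tilt",r.x,"rms",np.sqrt(np.mean(e**2)),"side resid",e[15:].round(2)[::2],"mouth x,y",(gp[0]-L*np.sin(t)).round(4),(gp[1]+r.x[0]*1e-3).round(4),"bottom row",v.max())
E
python3 - <<'E'
from arc import *
measure(163,264)
E
```

```text
t 15.15 q [-0.15  0.72  0.91 -0.17  2.35  1.35] tcp [ 0.51 -0.06  0.31] z [-0.75 -0.   -0.66] F [-0.1 -0.4 -0.3] w 0.053 gf 30.0
L 0.11 dy mm, tilt [ 4.21 -2.64] rms 0.1801202868530032 side resid [ 0.09 -0.07 -0.11 -0.18 -0.07] mouth x,y 0.533 -0.056 bottom row 161.20558
L 0.115 dy mm, tilt [2.68 2.29] rms 0.15345135811955626 side resid [ 0.06 -0.06 -0.06 -0.08  0.06] mouth x,y 0.5233 -0.0576 bottom row 161.20558
```

apply_moves --series '[[-1,[0.1,0,0.09],[0,0,0]],[-1,[0.2,0,0.18],[0,0,0]],[-1,[0.3,0,0.27],[0,0,0]],[-1,[0.4,0,0.35],[0,0,0]],[-1,[0.5,0,0.44],[0,0,0]],[-1,[0.6,0,0.53],[0,0,0]],[-1,[0.67,0,0.6],[0,0,0]],[-1,[0.67,0,0.6],[0,0,0]]]'

```text
time: 16.35
tcp_pos: [0.5127, -0.0604, 0.2213]
orientation: [0.911, 0.001, -0.412, 0.001]
contact_force: [1.1, 0.3, -0.9]
gripper_width: 0.0531
gripper_force: 30.0
```

```bash
python3 - <<'E'
from arc import *
s=show()
b=camera("scene")
cv2.imwrite("pics/desc.png",cv2.resize(b["pixels"][115:215,215:315,::-1],(600,600),interpolation=cv2.INTER_CUBIC))
print(R.from_quat(s["orientation"]).as_matrix(),s["tcp_pos"]*1000)
E
```

```text
t 16.35 q [-0.15  0.78  1.01 -0.15  2.19  1.38] tcp [ 0.51 -0.06  0.22] z [-0.75 -0.   -0.66] F [ 1.1  0.3 -0.9] w 0.0531 gf 30.0
[[ 0.66  0.   -0.75]
 [ 0.   -1.   -0.  ]
 [-0.75  0.   -0.66]] [512.69 -60.4  221.3 ]
```

View pics/desc.png

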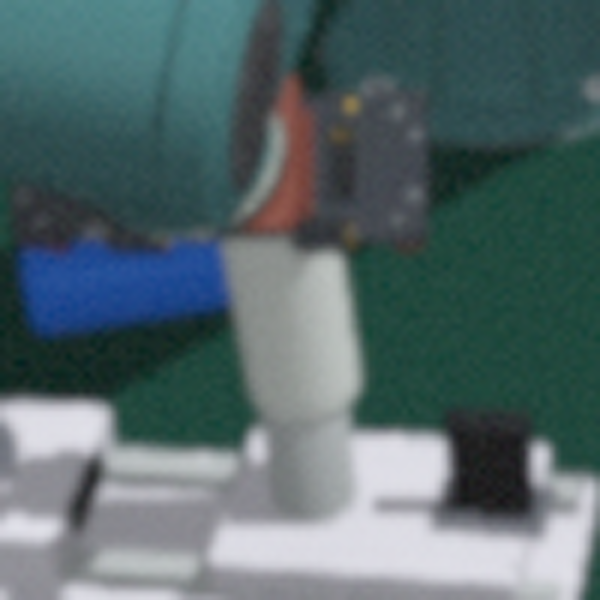

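The rim at crop (306,425) surrounds the post cone, whose axis at that row is about 305, so they are aligned within 1 mm. I continue down slowly.

apply_moves --series '[[-1,[0.05,0,0.04],[0,0,0]],[-1,[0.1,0,0.08],[0,0,0]],[-1,[0.14,0,0.13],[0,0,0]],[-1,[0.19,0,0.17],[0,0,0]],[-1,[0.24,0,0.21],[0,0,0]],[-1,[0.29,0,0.25],[0,0,0]],[-1,[0.33,0,0.29],[0,0,0]],[-1,[0.33,0,0.29],[0,0,0]]]'

```text
time: 17.4
tcp_pos: [0.513, -0.0605, 0.1776]
orientation: [0.911, 0.001, -0.411, 0.001]
contact_force: [0.2, 0.0, -1.5]
gripper_width: 0.0534
gripper_force: 30.0
```

```bash
python3 - <<'E'
from arc import *
s=show(); print(s["tcp_pos"]*1000,s["moment"])
E
```

```text
t 17.4 q [-0.15  0.81  1.05 -0.14  2.12  1.39] tcp [ 0.51 -0.06  0.18] z [-0.75 -0.   -0.66] F [ 0.2  0.  -1.5] w 0.0534 gf 30.0
[512.97 -60.5  177.58] [ 0.01 -0.55  0.01]
```

apply_moves --series '[[-1,[0.03,0,0.02],[0,0,0]],[-1,[0.05,0,0.05],[0,0,0]],[-1,[0.08,0,0.07],[0,0,0]],[-1,[0.1,0,0.09],[0,0,0]],[-1,[0.13,0,0.11],[0,0,0]],[-1,[0.15,0,0.13],[0,0,0]],[-1,[0.15,0,0.13],[0,0,0]],[-1,[0.15,0,0.13],[0,0,0]]]'

```text
time: 18.4
tcp_pos: [0.5135, -0.0606, 0.1583]
orientation: [0.912, 0.001, -0.411, 0.001]
contact_force: [0.7, -0.1, -1.3]
gripper_width: 0.0528
gripper_force: 30.0
```

apply_moves --series '[[-1,[0.01,0,0.01],[0,0,0]],[-1,[0.015,0,0.013],[0,0,0]],[-1,[0.02,0,0.018],[0,0,0]],[-1,[0.025,0,0.022],[0,0,0]],[-1,[0.03,0,0.026],[0,0,0]],[-1,[0.03,0,0.026],[0,0,0]],[-1,[0.03,0,0.026],[0,0,0]],[-1,[0.03,0,0.026],[0,0,0]]]'

```text
time: 19.4
tcp_pos: [0.5135, -0.0606, 0.1542]
orientation: [0.912, 0.001, -0.411, 0.001]
contact_force: [-0.7, 0.3, -1.8]
gripper_width: 0.0531
gripper_force: 30.0
```

```bash
python3 - <<'E'
from arc import *
s=show(); print(s["tcp_pos"]*1000,s["moment"]); b=camera("scene")
G=b["pixels"].astype(int).sum(2)
print("col 266 rows 180-205",G[178:210,264:268].mean(1).astype(int).tolist())
for zz in(.05,.055,.06): print(zz,proj(b,[.556,-.0575,zz]))
E
```

```text
t 19.4 q [-0.15  0.83  1.06 -0.14  2.08  1.4 ] tcp [ 0.51 -0.06  0.15] z [-0.75 -0.   -0.66] F [-0.7  0.3 -1.8] w 0.0531 gf 30.0
[513.48 -60.56 154.25] [ 0.04 -0.6   0.03]
col 266 rows 180-205 [435, 455, 465, 468, 474, 475, 475, 477, 474, 472, 467, 467, 465, 463, 458, 455, 456, 455, 454, 451, 448, 447, 449, 468, 537, 613, 651, 662, 666, 662, 655, 611]
0.05 [266.38 203.45]
0.055 [266.21 202.24]
0.06 [266.05 201.02]
```

apply_moves --series '[[-1,[0.005,0,0.005],[0,0,0]],[-1,[0.01,0,0.009],[0,0,0]],[-1,[0.014,0,0.012],[0,0,0]],[-1,[0.018,0,0.016],[0,0,0]],[-1,[0.022,0,0.02],[0,0,0]],[-1,[0.022,0,0.02],[0,0,0]],[-1,[0.022,0,0.02],[0,0,0]],[-1,[0.022,0,0.02],[0,0,0]]]'

```text
time: 20.45
tcp_pos: [0.5132, -0.0605, 0.1518]
orientation: [0.912, 0.001, -0.411, 0.001]
contact_force: [-0.9, 0.5, 5.4]
gripper_width: 0.0532
gripper_force: 30.0
```

```bash
python3 - <<'E'
from arc import *
s=show(); print(s["tcp_pos"]*1000,s["moment"]); b=camera("scene")
G=b["pixels"].astype(int).sum(2)
print("col 266 rows 199-206",G[199:207,264:268].mean(1).astype(int).tolist())
E
```

```text
t 20.45 q [-0.15  0.84  1.06 -0.14  2.08  1.4 ] tcp [ 0.51 -0.06  0.15] z [-0.75 -0.   -0.66] F [-0.9  0.5  5.4] w 0.0532 gf 30.0
[513.25 -60.53 151.81] [ 0.06  0.39 -0.06]
col 266 rows 199-206 [443, 447, 461, 517, 596, 646, 662, 665]
```

An upward force of about 7 N shows the rim is standing on the carriage. I press slightly more and then open.

apply_moves --series '[[-1,[0.008,0,0.007],[0,0,0]],[-1,[0.01,0,0.009],[0,0,0]],[-1,[0.01,0,0.009],[0,0,0]],[1,[0.01,0,0.009],[0,0,0]],[1,[0.01,0,0.009],[0,0,0]],[1,[0.01,0,0.009],[0,0,0]],[1,[0.01,0,0.009],[0,0,0]],[1,[0.01,0,0.009],[0,0,0]]]'

```text
time: 21.5
tcp_pos: [0.5134, -0.0606, 0.1498]
orientation: [0.912, 0.001, -0.411, 0.001]
contact_force: [-0.6, 0.9, -0.6]
gripper_width: 0.0878
gripper_force: 0.0
```

```bash
python3 - <<'E'
from arc import *
s=show(); b=camera("scene")
z=R.from_quat(s["orientation"]).as_matrix()[:,2]
G=b["pixels"].astype(int).sum(2)
print("col 266 rows 199-206",G[199:207,264:268].mean(1).astype(int).tolist())
E
```

```text
t 21.5 q [-0.15  0.84  1.06 -0.14  2.08  1.4 ] tcp [ 0.51 -0.06  0.15] z [-0.75 -0.   -0.66] F [-0.6  0.9 -0.6] w 0.0878 gf 0.0
col 266 rows 199-206 [455, 455, 470, 532, 605, 649, 662, 663]
```

apply_moves --series '[[1,[0,0,-0.15],[0,0,0]],[1,[0,0,-0.3],[0,0,0]],[1,[0,0,-0.5],[0,0,0]],[1,[0,0,-0.7],[0,0,0]],[1,[0,0,-0.9],[0,0,0]],[1,[0,0,-1],[0,0,0]],[1,[0,0,-1],[0,0,0]],[1,[0,0,-1],[0,0,0]]]'

```text
time: 22.55
tcp_pos: [0.5878, -0.0602, 0.2157]
orientation: [0.911, 0.001, -0.411, 0.001]
contact_force: [-0.8, 1.0, -0.8]
gripper_width: 0.0881
gripper_force: 0.0
```

```bash
cat >> h.py <<'E'
def down(yaw):
    "tool straight down, tool x at yaw deg"
    p=np.radians(yaw); x=np.array([np.cos(p),np.sin(p),0]); z=np.array([0,0,-1]); return R.from_matrix(np.c_[x,np.cross(z,x),z])
E
python3 - <<'E'
from h import *
s=show(); np.set_printoptions(suppress=True,precision=3)
print(*togo([.57,.05,.26],down(84.6)))
r0=R.from_quat(s["orientation"])
rel=(r0.inv()*down(84.6)); print("half",(rel.as_rotvec()/2/np.radians(45)))
# first only tilt upright and y move
print("upright yaw0",*togo([.57,.04,.28],down(0)))
b=camera("scene"); cv2.imwrite("pics/seat.png",cv2.resize(b["pixels"][125:225,175:335,::-1],(800,500),interpolation=cv2.INTER_CUBIC))
E
```

```text
t 22.55 q [-0.141  0.905  0.755 -0.149  2.319  1.374] tcp [ 0.5878 -0.0602  0.2157] z [-0.75  -0.003 -0.661] F [-0.8  1.  -0.8] w 0.0881 gf 0.0
[-0.449 -1.102 -0.163] [-0.79   0.874 -1.754]
half [-0.395  0.437 -0.877]
upright yaw0 [-0.599 -1.002 -0.295] [0.003 1.08  0.003]
```

View pics/seat.png

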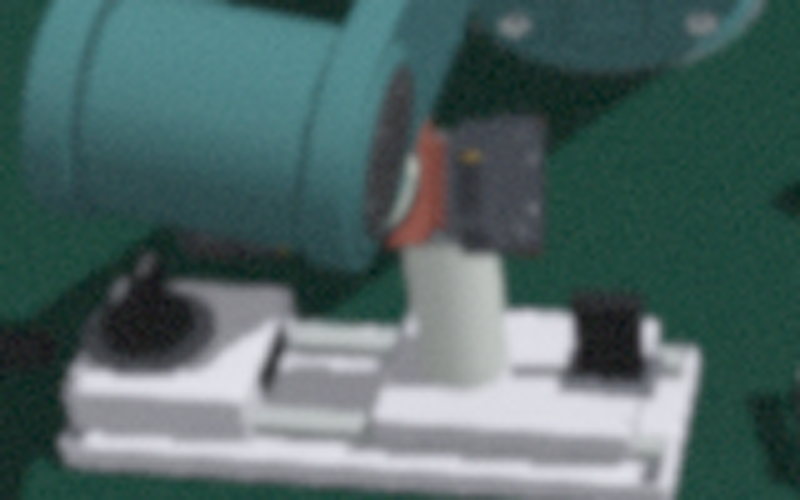

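The housing stands upright on the carriage, with its rim at crop (465,380), and the arm is clear of it. I move over to the black grip while turning the tool.

apply_moves --series '[[1,[-0.3,-0.4,-0.3],[0,0,0]],[1,[-0.6,-0.9,-0.3],[0,0,0]],[1,[-0.6,-1,-0.3],[-0.08,0.09,-0.18]],[1,[-0.6,-1,-0.3],[-0.16,0.18,-0.35]],[1,[-0.6,-1,-0.3],[-0.24,0.27,-0.53]],[1,[-0.6,-1,-0.3],[-0.32,0.35,-0.7]],[1,[-0.6,-1,-0.3],[-0.4,0.44,-0.88]],[1,[-0.6,-1,-0.3],[-0.4,0.44,-0.88]]]'

```text
time: 23.6
tcp_pos: [0.5694, 0.0401, 0.2827]
orientation: [0.902, 0.37, -0.222, 0.003]
contact_force: [-0.3, 0.5, -0.5]
gripper_width: 0.0878
gripper_force: 0.0
```

```bash
python3 - <<'E'
from h import *
s=show(); print(*togo([.536,.038,.20],down(84.6)))
E
```

```text
t 23.6 q [ 0.057  0.539  1.072 -0.158  1.951  0.822] tcp [0.5694 0.0401 0.2827] z [-0.399 -0.169 -0.901] F [-0.3  0.5 -0.5] w 0.0878 gf 0.0
[ 0.109 -0.076  0.882] [-0.387  0.435 -0.874]
```

apply_moves --series '[[1,[0,0,0.1],[-0.09,0.1,-0.2]],[1,[0.03,-0.02,0.2],[-0.18,0.2,-0.4]],[1,[0.06,-0.04,0.3],[-0.27,0.3,-0.6]],[1,[0.11,-0.08,0.5],[-0.35,0.4,-0.8]],[1,[0.11,-0.08,0.88],[-0.39,0.435,-0.875]],[1,[0.11,-0.08,0.88],[-0.39,0.435,-0.875]],[1,[0.11,-0.08,0.88],[-0.39,0.435,-0.875]],[1,[0.11,-0.08,0.88],[-0.39,0.435,-0.875]]]'

```text
time: 24.6
tcp_pos: [0.5397, 0.0383, 0.1997]
orientation: [0.739, 0.673, 0.001, 0.001]
contact_force: [0.1, -0.4, -0.1]
gripper_width: 0.088
gripper_force: 0.0
```

```bash
python3 - <<'E'
from h import *
np.set_printoptions(suppress=True,precision=4)
s=show(); print(*togo([.536,.036,.075],down(84.6)))
a=camera("top"); b=camera("scene"); A=a["pixels"].astype(int)
cv2.imwrite("pics/topnow.png",a["pixels"][:,:,::-1])
# grip in scene: black blob
for n,c,w in(("scene",b,(170,210,285,312)),("top",a,(190,225,335,365))):
    I=c["pixels"].astype(int); m=(I.max(2)<60)&(I[:,:,1]-I[:,:,0]<12); q=np.argwhere(m[w[0]:w[1],w[2]:w[3]])+[w[0],w[2]]
    print(n,len(q),q.mean(0) if len(q) else"",q.min(0) if len(q) else "",q.max(0) if len(q) else "")
print("pred grip top corners scene",[proj(b,[.536+dx,.036+dy,zz]).round(1) for dx,dy,zz in((.008,-.022,.112),(.008,.022,.112),(-.008,0,.112),(.008,0,.05))])
E
```

```text
t 24.6 q [-0.056  0.258  1.618 -0.001  1.263  0.038] tcp [0.5397 0.0383 0.1997] z [ 0.003 -0.001 -1.   ] F [ 0.1 -0.4 -0.1] w 0.088 gf 0.0
[-0.025 -0.039  1.247] [0.004 0.001 0.001]
scene 194 [191.634  296.1495] [184 290] [200 302]
top 5 [216.6 351. ] [216 347] [218 362]
pred grip top corners scene [array([288.4, 185.4]), array([302.9, 185.4]), array([296. , 182.1]), array([296.8, 200.9])]
```

apply_moves --series '[[1,[-0.02,-0.04,0.2],[0,0,0]],[1,[-0.02,-0.04,0.4],[0,0,0]],[1,[-0.02,-0.04,0.6],[0,0,0]],[1,[-0.02,-0.04,0.75],[0,0,0]],[1,[-0.02,-0.04,0.9],[0,0,0]],[1,[-0.02,-0.04,0.9],[0,0,0]],[1,[-0.02,-0.04,0.9],[0,0,0]],[1,[-0.02,-0.04,0.9],[0,0,0]]]'

```text
time: 25.7
tcp_pos: [0.5336, 0.0364, 0.1091]
orientation: [0.739, 0.674, 0.0, 0.001]
contact_force: [-0.1, -0.8, 1.0]
gripper_width: 0.0878
gripper_force: 0.0
```

apply_moves --series '[[1,[0,0,0.1],[0,0,0]],[1,[0,0,0.2],[0,0,0]],[1,[0,0,0.34],[0,0,0]],[-1,[0,0,0.34],[0,0,0]],[-1,[0,0,0.34],[0,0,0]],[-1,[0,0,0.34],[0,0,0]],[-1,[0,0,0.34],[0,0,0]],[-1,[0,0,0.34],[0,0,0]]]'

```text
time: 26.7
tcp_pos: [0.5331, 0.0364, 0.0747]
orientation: [0.739, 0.674, 0.0, 0.001]
contact_force: [0.3, -0.4, 0.3]
gripper_width: 0.0414
gripper_force: 0.0
```

```bash
python3 - <<'E'
from h import *
s=show()
e=np.array([-.095,-.9955,0]); print(*togo(s["tcp_pos"]+.1*e,R.from_quat(s["orientation"])))
E
```

```text
t 26.7 q [-6.100e-02  3.920e-01  1.774e+00 -1.000e-03  9.740e-01  3.300e-02] tcp [0.5331 0.0364 0.0747] z [ 0.001 -0.001 -1.   ] F [ 0.3 -0.4  0.3] w 0.0414 gf 0.0
[-1.    -0.002  0.001] [0. 0. 0.]
```

apply_moves --series '[[-1,[0,0,0],[0,0,0]],[-1,[0,0,0],[0,0,0]],[-1,[0,0,0],[0,0,0]],[-1,[0,0,0],[0,0,0]],[-1,[-0.05,0,0],[0,0,0]],[-1,[-0.1,0,0],[0,0,0]],[-1,[-0.15,0,0],[0,0,0]],[-1,[-0.2,0,0],[0,0,0]]]'

```text
time: 27.7
tcp_pos: [0.531, 0.016, 0.0744]
orientation: [0.739, 0.673, -0.0, 0.0]
contact_force: [-0.7, 0.4, -0.3]
gripper_width: 0.0003
gripper_force: 0.0
```

```bash
python3 - <<'E'
from h import *
s=show();print(s["moment"])
E
```

```text
t 27.7 q [-9.900e-02  3.890e-01  1.781e+00 -1.000e-03  9.710e-01 -6.000e-03] tcp [0.531  0.016  0.0744] z [ 0.    -0.001 -1.   ] F [-0.7  0.4 -0.3] w 0.0003 gf 0.0
[-0.0382643  -0.01825789  0.02816567]
```

The fingers closed on nothing, so I need to look.

```bash
python3 - <<'E'
from h import *
a=camera("top"); b=camera("scene"); s=get_state()
A=cv2.resize(a["pixels"][160:260,320:460,::-1],(400,286),interpolation=cv2.INTER_CUBIC)
B=cv2.resize(b["pixels"][110:230,190:330,::-1],(700,600),interpolation=cv2.INTER_CUBIC)
cv2.imwrite("pics/miss.png",B)
for p in(s["tcp_pos"],s["tcp_pos"]+[0,0,.06],s["tcp_pos"]+[0,0,.1]): print(proj(b,p),proj(a,p))
E
```

```text
[290.13772806 192.17701712] [353.99217368 204.37418049]
[288.79848854 176.91394838] [355.54930983 203.46240158]
[287.8629302  166.23999147] [356.66429462 202.80947661]
```

View pics/miss.png

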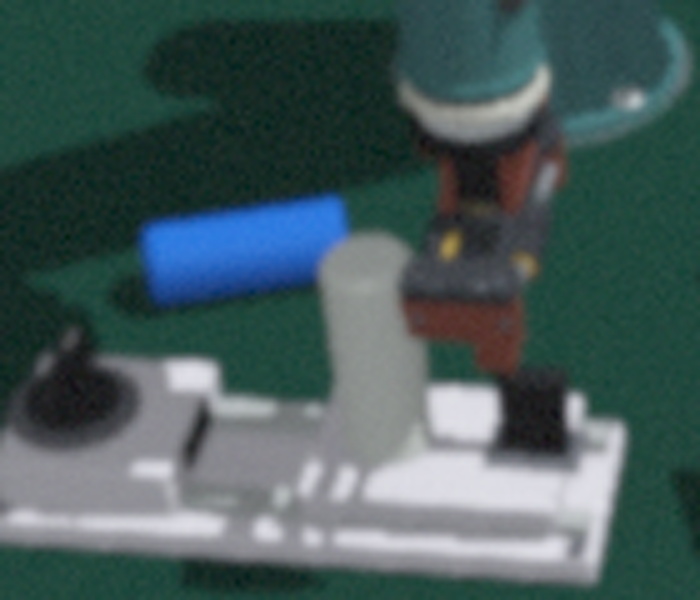

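```bash
python3 - <<'E'
from h import *
np.set_printoptions(suppress=True,precision=4,linewidth=200)
b=camera("scene"); I=b["pixels"].astype(int); s=get_state()
for r in range(160,206,2): print(r,"".join("R" if p[0]>p[1]*1.4 and p[0]>60 else "W" if p.min()>150 else "k" if p.max()<60 and p[1]-p[0]<12 else "g" if p[1]>p[0]*1.3 else "." for p in I[r,265:312]))
f=s["tcp_pos"]
for n,p in(("tip",f),("tip+.019",f+[0,0,.019]),("z+.035",f+[0,0,.035]),("front body low",f+[.089,0,.08]),("fingerback front closed",f+[.0135,0,0]),("fb front +.05",f+[.0135,0,.05])): print(n,proj(b,p))
E
```

```text
160 ........gg........kkkkk..........gggggggggggggg
162 ..................................ggggggggggggg
164 .................................gggggggggggggg
166 ................................ggggggggggggggg
168 .......kkkk...................ggggggggggggggggg
170 ......R.RRRRRR...k.k..kkk.k...ggggggggggggggggg
172 .......RRRRRRRRRRRRRRRRRRRRRR..gggggggggggggggg
174 ..........RRRRRRRRRRRRRRR..R...gggggggggggggggg
176 .........RRRRRRRRRRRRRRRRRRRR..gggggggggggggggg
178 ....................RRRRRRRR..ggggggggggggggggg
180 ...........gggggggg..RRRRRRR..ggggggggggggggggg
182 ...........ggggggggg.RRRRRRR..ggggggggggggggggg
184 ...........gggggggggg..k.kR.kkkkkkkkkgggggggggg
186 .......................gkkkkkkkkkkkkkkggggggggg
188 ..........WWWWWWWWWWWWWW..kkkkkkkkkkkk....ggggg
190 ..........WWWWWWWWWWWWWWW.kkkkkkkkkkk..WWW.gggg
192 ..........WWWWWWWWWWWWWWW.kkkkkkkkkkk..WWW.gggg
194 ..........WWWWWWWWWWWWWWW.kkkkkkkkkkk..WWW.....
196 .......WWW.WWWWWWWWWWWWW..kkkkkkkkkkkk....WWWWW
198 ......WWWW.....WWWWWWW...kkkkkkkkkkkkk......WWW
200 .....WWWWWWWWWWWWWWWWW..........k.k.......WWWWW
202 .WWWWWWWWWWWWWWWWWWWWWW..................WWWWWW
204 WWWWWWWWWWWWWWWWWWWWWWWWWWWWWWWWWWWWWWWWWWWWWWW
tip [290.2252 192.1828]
tip+.019 [289.8099 187.4429]
z+.035 [289.4544 183.385 ]
front body low [285.902  190.8007]
fingerback front closed [289.8865 195.0125]
fb front +.05 [288.7608 182.3254]
```

```bash
python3 - <<'E'
from h import *
np.set_printoptions(suppress=True,precision=2)
b=camera("scene")
P=np.array([.4388,.1909,.1573]); z=frame(60,0).as_matrix()[:,2]
print("pre observed tips ~ (331,141),(363,141)")
for d in(0,.02,.03,.04,.05): print(d,[proj(b,P-d*z+[0,sy*.05,0]) for sy in(-1,1)])
P=np.array([.4852,.1932,.1731]); z=np.array([.306,.003,-.952])
print("lift observed tips ~ (338.4,146),(359.4,146)")
for d in(0,.02,.03,.04,.05): print(d,[proj(b,P-d*z+[0,sy*.033,0]) for sy in(-1,1)])
E
```

```text
pre observed tips ~ (331,141),(363,141)
0 [array([330.57, 152.85]), array([362.6 , 152.76])]
0.02 [array([330.55, 146.43]), array([362.66, 146.33])]
0.03 [array([330.54, 143.21]), array([362.69, 143.11])]
0.04 [array([330.52, 139.98]), array([362.72, 139.88])]
0.05 [array([330.51, 136.75]), array([362.75, 136.64])]
lift observed tips ~ (338.4,146),(359.4,146)
0 [array([336.78, 157.39]), array([358.63, 157.33])]
0.02 [array([336.75, 151.03]), array([358.74, 150.97])]
0.03 [array([336.74, 147.83]), array([358.79, 147.76])]
0.04 [array([336.73, 144.61]), array([358.84, 144.54])]
0.05 [array([336.72, 141.37]), array([358.89, 141.29])]
```

All three views agree: the real fingertips are about 35 mm short of the reported TCP. So the fingers closed just above the grip plate, which has not moved. I raise, open, go back, and descend 35 mm deeper.

apply_moves --series '[[-1,[0,0,-0.2],[0,0,0]],[1,[0.1,0.01,-0.2],[0,0,0]],[1,[0.2,0.02,-0.2],[0,0,0]],[1,[0.2,0.02,-0.2],[0,0,0]],[1,[0.2,0.02,-0.2],[0,0,0]],[1,[0.2,0.02,-0.2],[0,0,0]],[1,[0.2,0.02,-0.1],[0,0,0]],[1,[0.2,0.02,0],[0,0,0]]]'

```text
time: 28.9
tcp_pos: [0.5347, 0.036, 0.0736]
orientation: [0.739, 0.673, -0.0, 0.0]
contact_force: [-0.2, 0.0, -0.0]
gripper_width: 0.067
gripper_force: 0.0
```

apply_moves --series '[[1,[0,0,0.08],[0,0,0]],[1,[0,0,0.16],[0,0,0]],[1,[0,0,0.25],[0,0,0]],[1,[0,0,0.33],[0,0,0]],[-1,[0,0,0.33],[0,0,0]],[-1,[0,0,0.33],[0,0,0]],[-1,[0,0,0.33],[0,0,0]],[-1,[0,0,0.33],[0,0,0]]]'

```text
time: 29.9
tcp_pos: [0.5352, 0.0362, 0.0417]
orientation: [0.739, 0.674, 0.0, 0.001]
contact_force: [0.2, 0.2, -0.3]
gripper_width: 0.0509
gripper_force: 0.0
```

apply_moves --series '[[-1,[0,0,0],[0,0,0]],[-1,[0,0,0],[0,0,0]],[-1,[0,0,0],[0,0,0]],[-1,[0,0,0],[0,0,0]],[-1,[0,0,0],[0,0,0]],[-1,[0,0,0],[0,0,0]],[-1,[0,0,0],[0,0,0]],[-1,[0,0,0],[0,0,0]]]'

```text
time: 30.9
tcp_pos: [0.5374, 0.0359, 0.0417]
orientation: [0.739, 0.673, 0.001, 0.002]
contact_force: [5.9, -0.6, -4.4]
gripper_width: 0.0157
gripper_force: 30.0
```

The grip plate is held (width 15.7 mm). I slide it home.

apply_moves --series '[[-1,[-0.05,0.02,0],[0,0,0]],[-1,[-0.13,0.02,0],[0,0,0]],[-1,[-0.21,0.02,0],[0,0,0]],[-1,[-0.3,0.02,0],[0,0,0]],[-1,[-0.39,0.02,0],[0,0,0]],[-1,[-0.48,0.02,0],[0,0,0]],[-1,[-0.56,0.02,0],[0,0,0]],[-1,[-0.64,0.02,0],[0,0,0]]]'

```text
time: 31.9
tcp_pos: [0.5309, -0.0284, 0.0416]
orientation: [0.739, 0.673, -0.0, 0.0]
contact_force: [0.8, 5.1, 5.6]
gripper_width: 0.0158
gripper_force: 30.0
```

apply_moves --series '[[-1,[-0.03,0,0],[0,0,0]],[-1,[-0.06,0,0],[0,0,0]],[-1,[-0.09,0,0],[0,0,0]],[-1,[-0.11,0,0],[0,0,0]],[-1,[-0.13,0,0],[0,0,0]],[-1,[-0.13,0,0],[0,0,0]],[-1,[-0.13,0,0],[0,0,0]],[-1,[-0.13,0,0],[0,0,0]]]'

```text
time: 32.9
tcp_pos: [0.5297, -0.0399, 0.0416]
orientation: [0.739, 0.673, 0.0, -0.0]
contact_force: [0.8, 9.9, 6.5]
gripper_width: 0.0156
gripper_force: 30.0
```

apply_moves --series '[[-1,[-0.01,0,0],[0,0,0]],[-1,[-0.02,0,0],[0,0,0]],[-1,[-0.03,0,0],[0,0,0]],[-1,[-0.04,0,0],[0,0,0]],[-1,[-0.04,0,0],[0,0,0]],[-1,[-0.04,0,0],[0,0,0]],[-1,[-0.04,0,0],[0,0,0]],[-1,[-0.04,0,0],[0,0,0]]]'

```text
time: 33.9
tcp_pos: [0.5297, -0.0403, 0.0416]
orientation: [0.74, 0.673, 0.003, -0.002]
contact_force: [4.9, 23.5, 6.4]
gripper_width: 0.0161
gripper_force: 30.0
```

The force rose to 23 N with no further motion, so the carriage is home. I relax, release and rise.

apply_moves --series '[[-1,[0.04,0,0],[0,0,0]],[1,[0.04,0,0],[0,0,0]],[1,[0.04,0,0],[0,0,0]],[1,[0.04,0,0],[0,0,0]],[1,[0.04,0,-0.05],[0,0,0]],[1,[0.04,0,-0.3],[0,0,0]],[1,[0.04,0,-0.7],[0,0,0]],[1,[0.04,0,-1],[0,0,0]]]'

```text
time: 34.9
tcp_pos: [0.5301, -0.0408, 0.1433]
orientation: [0.739, 0.674, 0.0, 0.001]
contact_force: [-0.2, -0.1, -0.5]
gripper_width: 0.0824
gripper_force: 0.0
```

apply_moves --series '[[1,[0.2,0,-0.5],[0,0,0]],[1,[0.5,0,-0.95],[0,0,0]],[1,[0.9,0,-0.95],[0,0,0]],[1,[0.9,0,-0.95],[0,0,0]],[1,[0.9,0,-0.95],[0,0,0]],[1,[0.9,0,-0.95],[0,0,0]],[1,[0.9,0,-0.95],[0,0,0]],[1,[0.9,0,-0.95],[0,0,0]]]'

```text
time: 35.9
tcp_pos: [0.538, 0.0485, 0.2362]
orientation: [0.739, 0.673, -0.0, 0.0]
contact_force: [0.5, -0.3, 0.8]
gripper_width: 0.0875
gripper_force: 0.0
```

```bash
python3 - <<'E'
from h import *
np.set_printoptions(suppress=True,precision=4,linewidth=220)
s=show(); a=camera("top"); b=camera("scene"); A=a["pixels"].astype(int); B=b["pixels"].astype(int)
print("TOP knob brightness"); 
for r in range(200,226): print(r," ".join(f"{v//3:3d}" for v in A[r,425:452].sum(1)))
print("SCENE knob")
for r in range(172,200): print(r," ".join(f"{v//3:3d}" for v in B[r,188:222].sum(1)))
print("knob axis top proj",proj(a,[.508,-.258,.102]),proj(a,[.508,-.258,.072]),"scene",proj(b,[.508,-.258,.102]),proj(b,[.508,-.258,.072]))
E
```

```text
t 35.9 q [-0.037  0.227  1.566 -0.001  1.348  0.057] tcp [0.538  0.0485 0.2362] z [-0.    -0.001 -1.   ] F [ 0.5 -0.3  0.8] w 0.0875 gf 0.0
TOP knob brightness
200 150 147 146 153 148 152 148 145 137 133 124 116 112 114 113 118 120 129 139 142 148 147 148 149 148 138 108
201 152 152 149 151 147 151 141 128 119  99  94  85  81  78  85  82  82  93 110 121 138 140 150 150 152 141 104
202 147 150 148 151 144 141 122 105  82  75  72  69  67  69  68  70  69  68  78  92 108 130 142 144 149 140  99
203 148 150 153 146 131 112  94  82  71  70  69  64  61  60  61  57  60  55  63  67  80 102 125 143 146 136 104
204 151 152 148 133 111  91  69  71  71  62  61  52  53  46  43  46  45  45  44  54  61  80  98 124 138 129  94
205 151 148 139 119  85  77  71  71  64  56  51  40  42  32  31  34  35  35  35  39  60  68  77 107 121 115  85
206 150 149 126  98  78  75  69  64  45  37  43  39  42  35  33  37  36  38  30  40  48  60  70  83 103  98  73
207 147 139 113  87  67  65  60  51  44  38  39  36  31  27  25  34  28  42  40  32  42  48  61  73  81  78  64
208 146 133 104  81  70  65  55  46  37  40 
[... 5307 characters left out ...]
 78  95 115 128 140 142 144 142 144
196  40  55  85 108 107  89  76  68  69  67  61  56  52  49  52  50  55  53  60  62  66  70  70  77  82  98 116 130 139 143 143 142 143 142
197  39  72 105 125 122 109  94  81  72  69  65  66  64  66  68  63  64  68  67  71  73  77  84  93 103 119 132 137 140 142 144 140 142 142
198  57  91 119 135 134 129 116 104  93  83  76  75  71  72  71  75  72  76  80  81  90  97 106 117 130 135 139 141 141 143 142 142 142 144
199  74 107 126 139 140 139 134 129 117 109 102  95  86  89  85  89  92  96 100 107 116 122 128 135 138 140 143 142 142 144 142 142 142 141
knob axis top proj [441.1788 212.17  ] [438.6734 212.4448] scene [202.3155 180.7401] [204.1605 188.174 ]
```

```bash
python3 - <<'E'
from h import *
np.set_printoptions(suppress=True,precision=4,linewidth=220)
a=camera("top"); b=camera("scene")
I=sum(camera("top")["pixels"].astype(float).sum(2) for _ in range(4))/12
w=np.clip(I[214:220,438:446]-45,0,None); cols=(w*np.arange(438,446)).sum(1)/w.sum(1); k=np.polyfit(np.arange(214,220),cols,1); print("strip cols",cols)
p0=onz(a,np.polyval(k,212.2),212.2,.102); p1=onz(a,np.polyval(k,220.3),220.3,.102); d=p0-p1; print("bar centre?",p0,"near end",p1,"len",np.linalg.norm(d),"yaw of bar",np.degrees(np.arctan2(d[1],d[0])))
# disc: dark ellipse fit (disc top ~ .072)
m=((I<95)).astype(np.uint8); m[:196]=0;m[224:]=0;m[:,:424]=0;m[:,449:]=0
c=max(cv2.findContours(m,cv2.RETR_EXTERNAL,cv2.CHAIN_APPROX_NONE)[0],key=cv2.contourArea); e=cv2.fitEllipse(c); print(e,onz(a,*e[0],.072))
# housing top now
s=get_state()
print("post home expected",np.array(p0[:2])+.125*np.array([.095,.9955]))
G=I[195:220,385:420]; print("housing in top? ", [int(v) for v in I[206,395:425]])
B=camera("scene")["pixels"].astype(int).sum(2)
print("scene housing row 170",B[170,228:262].tolist()); print("pred axis home", [proj(b,[.5203,-.1338,z]) for z in(.19,.15,.1,.05)],"grip",proj(b,[.5297,-.0393,.08]))
E
```

```text
strip cols [441.3721 441.4712 441.4515 441.4129 441.4133 441.4703]
bar centre? [ 0.5079 -0.2587  0.102 ] near end [ 0.4824 -0.2588  0.102 ] len 0.025521920730551026 yaw of bar 0.2591254975213575
((438.228271484375, 211.78097534179688), (21.16970443725586, 23.261844635009766), 130.38084411621094) [ 0.5101 -0.2565  0.072 ]
post home expected [ 0.5198 -0.1343]
housing in top?  [107, 103, 106, 114, 126, 137, 147, 150, 151, 151, 150, 152, 151, 150, 151, 150, 154, 153, 150, 150, 143, 140, 141, 149, 150, 151, 151, 150, 150, 150]
scene housing row 170 [186, 242, 326, 388, 414, 422, 423, 430, 432, 431, 435, 433, 430, 425, 425, 428, 419, 410, 394, 383, 342, 272, 201, 167, 167, 165, 174, 154, 172, 162, 155, 168, 172, 176]
pred axis home [array([237.2682, 159.9755]), array([239.1711, 170.7524]), array([241.4522, 183.6565]), array([243.6316, 195.9696])] grip [272.2536 190.5465]
```

Housing row 170 is centred at 239.3 px against 239.1 predicted, so the carriage is home. The knob centre is (0.508, -0.258) with its bar along world x. I go there over the housing, turning the tool on the way.

apply_moves --series '[[1,[-0.4,0,0],[0,0,-0.2]],[1,[-0.8,0,0],[0,0,-0.4]],[1,[-1,0,0],[0,0,-0.6]],[1,[-1,0,0],[0,0,-0.8]],[1,[-1,0,0],[0,0,-1]],[1,[-1,0,0],[0,0,-1]],[1,[-1,0,0],[0,0,-1]],[1,[-1,0,0],[0,0,-1]]]'

```text
time: 37.35
tcp_pos: [0.5288, -0.0504, 0.2365]
orientation: [0.426, 0.905, -0.0, 0.0]
contact_force: [-0.1, -0.7, 0.4]
gripper_width: 0.0879
gripper_force: 0.0
```

apply_moves --series '[[1,[-0.4,-0.4,0],[0,0,-0.2]],[1,[-0.8,-0.8,0],[0,0,-0.4]],[1,[-1,-1,0],[0,0,-0.6]],[1,[-1,-1,0],[0,0,-0.8]],[1,[-1,-1,0],[0,0,-1]],[1,[-1,-1,0],[0,0,-1]],[1,[-1,-1,0],[0,0,-1]],[1,[-1,-1,0],[0,0,-1]]]'

```text
time: 38.35
tcp_pos: [0.5157, -0.1911, 0.2366]
orientation: [0.047, 0.999, -0.0, 0.0]
contact_force: [-0.1, -0.8, -0.8]
gripper_width: 0.0876
gripper_force: 0.0
```

```bash
cat >> h.py <<'E'
K=np.array([.508,-.2590,0])
def knob(phi,tip=.083,off=.014,tilt=12,b0=0):
    "tool pose (reported TCP) for knob turned clockwise by phi deg"
    t=np.radians(tilt); x=np.array([-np.cos(t),0,np.sin(t)]); z=np.array([-np.sin(t),0,-np.cos(t)]); r=R.from_euler("z",b0-phi,degrees=True)
    rot=r*R.from_matrix(np.c_[x,np.cross(z,x),z]); return K+r.apply([off,0,0])+[0,0,tip]+.035*r.apply(z),rot
E
python3 - <<'E'
from h import *
s=show(); print("above",*togo(*knob(0,tip=.24)))
E
```

```text
t 38.35 q [-4.800e-01  2.420e-01  1.546e+00 -1.000e-03  1.353e+00 -1.956e+00] tcp [ 0.5157 -0.1911  0.2366] z [ 0.    -0.001 -1.   ] F [-0.1 -0.8 -0.8] w 0.0876 gf 0.0
above [-0.054 -0.676  0.309] [ 0.012  0.267 -0.12 ]
```

apply_moves --series '[[1,[-0.02,-0.3,0],[0,0.1,-0.05]],[1,[-0.05,-0.68,0],[0.01,0.2,-0.1]],[1,[-0.05,-0.68,0.3],[0.01,0.27,-0.12]],[1,[-0.05,-0.68,0.3],[0.01,0.27,-0.12]],[1,[-0.05,-0.68,0.3],[0.01,0.27,-0.12]],[1,[-0.05,-0.68,0.3],[0.01,0.27,-0.12]],[1,[-0.05,-0.68,0.3],[0.01,0.27,-0.12]],[1,[-0.05,-0.68,0.3],[0.01,0.27,-0.12]]]'

```text
time: 39.35
tcp_pos: [0.5144, -0.2595, 0.2074]
orientation: [-0.001, 0.994, 0.0, -0.105]
contact_force: [-0.2, 0.4, -1.3]
gripper_width: 0.0876
gripper_force: 0.0
```

```bash
python3 - <<'E'
from h import *
s=show(); print("mid",*togo(*knob(0,tip=.15))); print("grasp",*togo(*knob(0)))
b=camera("scene"); I=b["pixels"].astype(int)
z=R.from_quat(s["orientation"]).as_matrix()[:,2]; tip=s["tcp_pos"]-.035*z
print("tip",tip,"pred tips",[proj(b,tip+[0,sy*.05,0]).round(1) for sy in(-1,1)])
for r in range(126,152,2): print(r,"".join("R" if p[0]>p[1]*1.3 and p[0]>50 else "." for p in I[r,170:235]))
E
```

```text
t 39.35 q [-0.512  0.428  1.363 -0.102  1.536 -2.072] tcp [ 0.5144 -0.2595  0.2074] z [-0.209  0.    -0.978] F [-0.2  0.4 -1.3] w 0.0876 gf 0.0
mid [-0.195  0.005  0.895] [ 0.001 -0.002  0.002]
grasp [-0.335  0.004  1.551] [ 0.001 -0.002  0.002]
tip [ 0.52173042 -0.25953669  0.24163143] pred tips [array([174.2, 146. ]), array([208.5, 145.8])]
126 ....................................RRRRRR.......................
128 .....................................RRRRR.......................
130 .....................................RRRR........................
132 ................................RRRRRR...........................
134 ................................RRRRRR...........................
136 R................................RRRRR...........................
138 RR................................RRRRR..........................
140 RRR...............................RRRRRR.........................
142 .RRR...............................RRRRRR........................
144 ..RR...............................RRRRR.........................
146 ..RRR..............................RRRR..........................
148 .................................................................
150 .................................................................
```

The fingertip prediction now matches the image: pixels (173,147) and (207,147). I descend and grip the knob.

apply_moves --series '[[1,[-0.04,0,0.2],[0,0,0]],[1,[-0.09,0,0.4],[0,0,0]],[1,[-0.13,0,0.6],[0,0,0]],[1,[-0.17,0,0.78],[0,0,0]],[1,[-0.2,0,0.9],[0,0,0]],[1,[-0.2,0,0.9],[0,0,0]],[1,[-0.2,0,0.9],[0,0,0]],[1,[-0.2,0,0.9],[0,0,0]]]'

```text
time: 40.4
tcp_pos: [0.5156, -0.2597, 0.1152]
orientation: [-0.001, 0.994, 0.0, -0.105]
contact_force: [1.0, 0.3, 0.8]
gripper_width: 0.0878
gripper_force: 0.0
```

apply_moves --series '[[1,[-0.04,0,0.2],[0,0,0]],[1,[-0.08,0,0.4],[0,0,0]],[1,[-0.11,0,0.5],[0,0,0]],[1,[-0.14,0,0.64],[0,0,0]],[-1,[-0.14,0,0.64],[0,0,0]],[-1,[-0.14,0,0.64],[0,0,0]],[-1,[-0.14,0,0.64],[0,0,0]],[-1,[-0.14,0,0.64],[0,0,0]]]'

```text
time: 41.4
tcp_pos: [0.5156, -0.2595, 0.0494]
orientation: [-0.001, 0.994, 0.0, -0.105]
contact_force: [-0.4, -0.1, -0.1]
gripper_width: 0.0515
gripper_force: 0.0
```

apply_moves --series '[[-1,[0,0,0],[0,0,0]],[-1,[0,0,0],[0,0,0]],[-1,[0,0,0],[0,0,0]],[-1,[0,0,0],[0,0,0]],[-1,[0,0,0],[0,0,0]],[-1,[0,0,0],[0,0,0]],[-1,[0,0,0],[0,0,0]],[-1,[0,0,0],[0,0,0]]]'

```text
time: 42.4
tcp_pos: [0.5153, -0.2607, 0.049]
orientation: [-0.0, 0.994, -0.0, -0.106]
contact_force: [-0.9, -5.3, -1.1]
gripper_width: 0.0145
gripper_force: 29.9
```

```bash
python3 - <<'E'
from h import *
np.set_printoptions(suppress=True,precision=4)
s=show(); print(s["moment"],s["tcp_pos"],knob(0)[0])
# rows for a 40 deg turn about the knob axis from the present pose
r0=R.from_quat(s["orientation"])
for ph in(7,14,21,28,35,42):
    q=R.from_euler("z",-ph,degrees=True); p=K+q.apply(s["tcp_pos"]-K); print(ph,*togo(p,q*r0,s))
E
```

```text
t 42.4 q [-0.512  0.584  1.519 -0.11   1.226 -2.037] tcp [ 0.5153 -0.2607  0.049 ] z [-0.21  -0.001 -0.978] F [-0.9 -5.3 -1.1] w 0.0145 gf 29.9
[-0.634  -0.1034 -0.298 ] [ 0.5153 -0.2607  0.049 ] [ 0.5147 -0.259   0.0488]
7 [ 0.003 -0.009  0.001] [-0.033  0.     0.152]
14 [ 0.006 -0.017  0.001] [-0.065  0.     0.304]
21 [ 0.011 -0.025  0.002] [-0.098  0.     0.456]
28 [ 0.016 -0.032  0.004] [-0.131  0.     0.608]
35 [ 0.023 -0.039  0.005] [-0.163  0.     0.76 ]
42 [ 0.03  -0.045  0.006] [-0.196  0.001  0.913]
```

The knob bar is held (14.5 mm). I turn clockwise.

apply_moves --series '[[-1,[0,-0.01,0],[-0.02,0,0.1]],[-1,[0.01,-0.02,0],[-0.05,0,0.23]],[-1,[0.01,-0.03,0],[-0.08,0,0.36]],[-1,[0.01,-0.04,0],[-0.1,0,0.49]],[-1,[0.02,-0.04,0],[-0.13,0,0.62]],[-1,[0.02,-0.05,0],[-0.16,0,0.76]],[-1,[0.03,-0.055,0.01],[-0.2,0,0.91]],[-1,[0.03,-0.055,0.01],[-0.2,0,0.91]]]'

```text
time: 43.4
tcp_pos: [0.5133, -0.2643, 0.049]
orientation: [0.356, 0.929, 0.041, -0.098]
contact_force: [4.1, 3.6, 2.0]
gripper_width: 0.0139
gripper_force: 29.9
```

```bash
python3 - <<'E'
from h import *
np.set_printoptions(suppress=True,precision=4)
K=np.array([.508,-.2605,0])
s=show(); print(s["moment"],s["tcp_pos"])
r0=R.from_quat(s["orientation"]); y=r0.as_matrix()[:,1]; print("turned",90-np.degrees(np.arctan2(y[1],y[0])))
for ph in(8,16,24,32,40,44):
    q=R.from_euler("z",-ph,degrees=True); p=K+q.apply(s["tcp_pos"]-K); print(ph,*togo(p,q*r0,s))
E
```

```text
t 43.4 q [-0.618  0.591  1.505  0.033  1.257 -1.47 ] tcp [ 0.5133 -0.2643  0.049 ] z [-0.153  0.146 -0.977] F [4.1 3.6 2. ] w 0.0139 gf 29.9
[ 0.2893 -0.7036 -0.3683] [ 0.5133 -0.2643  0.049 ]
turned 41.96835363413775
8 [-0.    -0.009 -0.   ] [-0.038 -0.001  0.174]
16 [ 0.    -0.018 -0.   ] [-0.075 -0.002  0.348]
24 [ 0.002 -0.027  0.   ] [-0.113 -0.004  0.521]
32 [ 0.006 -0.036  0.001] [-0.15  -0.005  0.695]
40 [ 0.01  -0.044  0.002] [-0.188 -0.006  0.869]
44 [ 0.013 -0.047  0.002] [-0.207 -0.007  0.956]
```

apply_moves --series '[[-1,[0,-0.01,0],[-0.02,0,0.1]],[-1,[0,-0.015,0],[-0.05,0,0.23]],[-1,[0,-0.02,0],[-0.08,0,0.36]],[-1,[0,-0.025,0],[-0.1,0,0.49]],[-1,[0,-0.03,0],[-0.13,0,0.62]],[-1,[0.01,-0.04,0],[-0.16,-0.01,0.72]],[-1,[0.01,-0.04,0],[-0.18,-0.01,0.82]],[-1,[0.01,-0.04,0],[-0.18,-0.01,0.82]]]'

```text
time: 44.4
tcp_pos: [0.5093, -0.2666, 0.049]
orientation: [0.636, 0.764, 0.07, -0.078]
contact_force: [3.9, 1.9, -0.4]
gripper_width: 0.014
gripper_force: 29.9
```

```bash
python3 - <<'E'
from h import *
np.set_printoptions(suppress=True,precision=4)
s=show(); y=R.from_quat(s["orientation"]).as_matrix()[:,1]; print("turned",90-np.degrees(np.arctan2(y[1],y[0])),s["moment"],s["effort"][5])
E
```

```text
t 44.4 q [-0.705  0.552  1.584  0.151  1.168 -0.958] tcp [ 0.5093 -0.2666  0.049 ] z [-0.029  0.207 -0.978] F [ 3.9  1.9 -0.4] w 0.014 gf 29.9
turned 79.59230391961961 [ 0.2785 -0.5961 -0.3009] 0.17061682417988777
```

apply_moves --series '[[-1,[0,-0.002,0],[-0.01,0,0.05]],[-1,[0,-0.005,0],[-0.02,0,0.1]],[-1,[0,-0.008,0],[-0.03,0,0.15]],[-1,[0,-0.01,0],[-0.04,0,0.2]],[-1,[0,-0.01,0],[-0.04,0,0.2]],[-1,[0,-0.01,0],[-0.04,0,0.2]],[-1,[0,-0.01,0],[-0.04,0,0.2]],[-1,[0,-0.01,0],[-0.04,0,0.2]]]'

```text
time: 45.4
tcp_pos: [0.509, -0.2666, 0.049]
orientation: [0.695, 0.711, 0.076, -0.073]
contact_force: [7.4, 4.7, -0.8]
gripper_width: 0.0141
gripper_force: 30.5
```

```bash
python3 - <<'E'
from h import *
np.set_printoptions(suppress=True,precision=4)
s=show(); y=R.from_quat(s["orientation"]).as_matrix()[:,1]; print("turned",90-np.degrees(np.arctan2(y[1],y[0])),s["moment"],s["effort"][5])
E
```

```text
t 45.4 q [-0.721  0.539  1.609  0.176  1.138 -0.829] tcp [ 0.509  -0.2666  0.049 ] z [ 0.002  0.21  -0.978] F [ 7.4  4.7 -0.8] w 0.0141 gf 30.5
turned 88.76297142387484 [ 0.901  -1.1227  0.5877] 0.7474582828581333
```

The torque jumped from 0.17 to 0.75 N·m at 89° turned, which is the end stop. I release and withdraw upward.

apply_moves --series '[[-1,[0,0,0],[0,0,-0.02]],[1,[0,0,0],[0,0,-0.02]],[1,[0,0,0],[0,0,-0.02]],[1,[0,0,0],[0,0,-0.02]],[1,[0,0,0],[0,0,-0.02]],[1,[0,0,-0.1],[0,0,-0.02]],[1,[0,0,-0.4],[0,0,-0.02]],[1,[0,0,-0.8],[0,0,-0.02]]]'

```text
time: 46.4
tcp_pos: [0.507, -0.2838, 0.1277]
orientation: [0.69, 0.716, 0.076, -0.074]
contact_force: [-0.2, -0.4, 1.0]
gripper_width: 0.0808
gripper_force: 0.0
```

apply_moves --series '[[1,[0,0,-0.4],[0,0,0]],[1,[0,0,-0.8],[0,0,0]],[1,[0,0,-1],[0,0,0]],[1,[0,0,-1],[0,0,0]],[1,[0,0,-1],[0,0,0]],[1,[0,0,-1],[0,0,0]],[1,[0,0,-1],[0,0,0]],[1,[0,0,-1],[0,0,0]]]'

```text
time: 47.4
tcp_pos: [0.5075, -0.3047, 0.2243]
orientation: [0.69, 0.716, 0.076, -0.073]
contact_force: [0.4, 0.3, -0.6]
gripper_width: 0.0876
gripper_force: 0.0
```

apply_moves --series '[[1,[0,0.4,0],[0,0,0]],[1,[0,0.8,0],[0,0,0]],[1,[0,1,0],[0,0,0]],[1,[0,1,0],[0,0,0]],[1,[0,1,0],[0,0,0]],[1,[0,1,0],[0,0,0]],[1,[0,1,0],[0,0,0]],[1,[0,1,0],[0,0,0]]]'

```text
time: 48.4
tcp_pos: [0.6072, -0.3015, 0.2259]
orientation: [0.69, 0.716, 0.076, -0.073]
contact_force: [-0.9, -0.6, -0.1]
gripper_width: 0.0876
gripper_force: 0.0
```

```bash
python3 - <<'E'
from h import *
np.set_printoptions(suppress=True,precision=4)
s=show(); b=camera("scene"); a=camera("top"); B=b["pixels"].astype(int); A=a["pixels"].astype(int)
print("housing row 170",B[170,226:254].sum(1).tolist())
print("scene knob rows")
for r in range(174,196,2): print(r," ".join(f"{v//3:3d}" for v in B[r,188:222].sum(1)))
print("top knob")
for r in range(202,224,2): print(r," ".join(f"{v//3:3d}" for v in A[r,425:452].sum(1)))
print("strip pred scene: CW 80 of near-robot half -> +y",proj(b,[.508,-.258,.102]),proj(b,[.506,-.230,.102]))
E
```

```text
t 48.4 q [-0.666  0.513  1.174  0.165  1.585 -0.711] tcp [ 0.6072 -0.3015  0.2259] z [ 0.001  0.209 -0.978] F [-0.9 -0.6 -0.1] w 0.0876 gf 0.0
housing row 170 [150, 144, 180, 238, 332, 386, 416, 418, 423, 432, 432, 456, 462, 480, 500, 511, 526, 540, 548, 560, 564, 572, 531, 417, 259, 185, 165, 170]
scene knob rows
174  54  57  56  51  57  51  54  55  55  49  54  54  56  53  53  53  56  53  57  54  56  55  55  56  57  56  51  55  50  51  50  53  54  46
176  57  54  53  56  58  58  58  59  55  55  56  56  59  51  53  54  56  53  53  56  52  52  56  56  57  56  50  57  59  51  52  50  48  56
178  54  53  54  54  53  57  54  55  53  54  56  51  53  55  57  57  59  54  57  64  68  69  67  61  57  52  54  47  53  57  55  56  57  58
180  53  54  53  55  53  56  52  53  48  52  51  47  53  52  61  79  96 104 105 108 107 100  92  87 100 108 106  96  98  97  94  85  83  78
182  53  56  54  54  57  54  43  44  47  44  47  44  37  46  56  67  82  83  86  81  76  67  71 115 165 190 194 195 196 196 192 188 183 180
184  53  53  54  50  53  48  43  35  39  36  32  35  34  30  35  39  33  41  33  36 
[... 1385 characters left out ...]
129 117  89  62  47  45  53  52  55  53  52  54  44
214 136 110  76  74  67  52  45  35  63 100 125 118 108 103  96  88  66  51  51  48  48  47  54  56  61  69  54
216 140 124  88  74  70  71  60  52  56  52  49  51  51  49  46  51  49  47  49  52  53  52  63  85 101  95  74
218 160 162 153 119 102 106 106  88  68  57  56  52  58  52  55  55  54  55  52  57  50  64  88 104 106  82  57
220 235 235 230 198 152 127 119 115 101  89  76  65  58  56  54  50  52  61  67  75  92  99 117 125 100  62  39
222 237 238 238 236 226 196 157 130 115 113 109 105  94  88  88  87  89 100 108 108 118 143 183 202 162  89  38
strip pred scene: CW 80 of near-robot half -> +y [202.3155 180.7401] [211.3753 180.3206]
```

The knob mark now lies level, at top px 433–441 in row 213, so it has turned about 88°. The housing has not moved (centre 239.5) and the arm is clear. I hand in the job.

```bash
python3 -c "
from station import *
print(close_job())"
```

```text
the job is handed in; nothing more can be done
None
```

I handed in the job at about 48 s: the long housing is seated mouth-down on the post and released, the carriage is home against its block, and the clamp knob is turned clockwise to its stop; no verdict came back.

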